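Load type carriers into a lock-up bed and lock it

TASK

Load the lock-up bed for printing. It is locked and empty: turn the red knob anticlockwise until it springs up, slide the keeper by its black grip to its open end stop on the right, then slide every type carrier lying on the bench flat into a bay of its own until it is fully home against the back stop. Then slide the keeper to its closed end stop on the left, so that its lugs stand behind the carriers, and lock it again: push the red knob down to start its screw and turn it clockwise until it stops. Leave the other things on the bench where they are.

Things in the scene. Friction and masses are not known exactly. Their poses are not given: they have to be found in the camera images.
- bed: Grey bed 172 (x) by 430 mm (y), fixed, deck top 14 mm high. Origin: underside, at the bay mouths; x points into the bays. Flat apron x -70 to -16, keeper bar in a groove -16 to -4, then three open-topped bays (centres y 72, 0, -72) from x 0 to the green back stop's face at 100. Channels 52 wide between ribs 20 wide, 10 high with round noses; from x 20 bright lips reach 6 mm over each side
- bay0 (a point): Left (+y) bay: deck point (14 mm above the bench) where the centre of a fully home carrier's underside lies, 50 mm in from the mouth; axes as the bed's. The lips' underside is 10 mm, their top 14 mm above the deck, 40 mm open between them: a carrier goes in level from the apron along +x, under the lips
- bay1 (a point): Same point of the middle bay
- bay2 (a point): Same point of the right (-y) bay
- carrier0: Type carrier 0, 250 g: aluminium plate 100 (x) by 48 (y) by 8 mm with an upright dark wooden grip bar along x on its middle, 50 long, 12 thick, from 8 to 48 mm above the underside, and rows of silver type (to 15 mm high) beside it. Origin: centre of underside. Either end may go in first; all are alike; any may be absent (None from the start)
- carrier1: Type carrier 1, 250 g: aluminium plate 100 (x) by 48 (y) by 8 mm with an upright dark wooden grip bar along x on its middle, 50 long, 12 thick, from 8 to 48 mm above the underside, and rows of silver type (to 15 mm high) beside it. Origin: centre of underside. Either end may go in first; all are alike; any may be absent (None from the start)
- carrier2: Type carrier 2, 250 g: aluminium plate 100 (x) by 48 (y) by 8 mm with an upright dark wooden grip bar along x on its middle, 50 long, 12 thick, from 8 to 48 mm above the underside, and rows of silver type (to 15 mm high) beside it. Origin: centre of underside. Either end may go in first; all are alike; any may be absent (None from the start)
- carrier3: Type carrier 3, 250 g: aluminium plate 100 (x) by 48 (y) by 8 mm with an upright dark wooden grip bar along x on its middle, 50 long, 12 thick, from 8 to 48 mm above the underside, and rows of silver type (to 15 mm high) beside it. Origin: centre of underside. Either end may go in first; all are alike; any may be absent (None from the start)
- keeper (a joint): Slide of the brass keeper bar along the bed's y, m: 0 = fully open (right end stop, lugs in front of the ribs), 0.036 = fully closed (left end stop, lugs behind the carriers, blocking the mouths). Lugs 14 wide, at bed x -14 to -6 mm, reaching 12 mm above the deck; they cannot close on a carrier that is not home. Friction 1.5 N
- keeper_grip (a point): Centre of the top of the keeper's black upright grip, 26 mm (x) by 20 mm (y) by 46 mm high, top 61 mm above the bench, at the left end of the keeper bar, left of the bays; axes as the bed's
- lock_knob (a joint): Turn of the red locking knob about its vertical axis, rad, grows clockwise seen from above; 0 = unlocked end stop, 2.5 = locked end stop. It starts locked (1.9 to 2.45). Turned back below about 0.2 its cross pin leaves the ledge that holds it and the knob springs up; while it is up the pin strikes the ledge at about 0.3; pushed down, the pin runs under it
- screw (a joint): How far the captive screw with its knob is pushed down, m: 0 = sprung up (unlocked), 0.010 = bottom; it starts caught at about 0.006. Must be at least 0.007 down to be turned past 0.3 rad; spring 2.5 to 7.5 N; once turned past about 0.6 rad it is caught and stays about 0.006 down by itself
- knob_grip (a point): Centre of the top of the red knob's bar grip, on the turning axis, at the right of the bays (bed x = 50, y = -165 mm), 88 mm above the bench when up. x axis along the bar: 50 mm long, 14 mm thick, 32 mm high, on a round flange of radius 26 mm whose top lies 32 mm below this point
- mallet: Bystander, leave alone: hammer, 240 mm long, lying behind the bed; origin at its underside's centre
- composing_stick: Bystander, leave alone: dark steel composing stick, 55 by 200 by 22 mm, on the far right; origin at its underside's centre
- ink_can: Bystander, leave alone: ink can, 72 mm across, 70 mm high, on the left; origin at its underside's centre
- wash_jar: Bystander, leave alone: jar, 60 mm across, 85 mm high, on the right; origin at its underside's centre
- bodkin: Bystander, leave alone: pointed hand tool with wooden handle, 170 mm long, lying behind right; origin at its underside's centre
- brayer: Bystander, leave alone: hand ink roller, 110 mm wide, 170 mm long, lying behind the bed; origin at its underside's centre
- furniture_wood: Bystander, leave alone: pale wooden block, 35 by 140 by 25 mm, lying behind left; origin at its underside's centre
Mind the look-alikes: they are no part of the job. Leave any green or orange look-alike of the carrier2 alone. Leave any orange or yellow look-alike of the carrier1 alone.

How it is judged (in metres and radians):
On the way, in this order (a step that is already met when the one before it is completed fails the run):
1. the knob is turned back and has sprung up (value of joint lock_knob below 0.4 rad and value of joint screw below 0.002 m), for 0.2 s.
2. the keeper is slid fully open (value of joint keeper below 0.003 m), for 0.1 s.
3. every carrier present is fully home in a bay (((x of carrier0 in the frame of bay0 between -0.0055 and 0.004 m and y of carrier0 in the frame of bay0 between -0.006 and 0.006 m and z of carrier0 in the frame of bay0 below 0.004 m) or (x of carrier0 in the frame of bay1 between -0.0055 and 0.004 m and y of carrier0 in the frame of bay1 between -0.006 and 0.006 m and z of carrier0 in the frame of bay1 below 0.004 m) or (x of carrier0 in the frame of bay2 between -0.0055 and 0.004 m and y of carrier0 in the frame of bay2 between -0.006 and 0.006 m and z of carrier0 in the frame of bay2 below 0.004 m)) and angle between each of carrier0, carrier1, carrier2, carrier3's own z axis and vertical below 0.1 rad and angle between the x axis of each of carrier0, carrier1, carrier2, carrier3 and the x axis of bed, either way round below 0.1 rad and ((x of carrier1 in the frame of bay0 between -0.0055 and 0.004 m and y of carrier1 in the frame of bay0 between -0.006 and 0.006 m and z of carrier1 in the frame of bay0 below 0.004 m) or (x of carrier1 in the frame of bay1 between -0.0055 and 0.004 m and y of carrier1 in the frame of bay1 between -0.006 and 0.006 m and z of carrier1 in the frame of bay1 below 0.004 m) or (x of carrier1 in the frame of bay2 between -0.0055 and 0.004 m and y of carrier1 in the frame of bay2 between -0.006 and 0.006 m and z of carrier1 in the frame of bay2 below 0.004 m)) and ((x of carrier2 in the frame of bay0 between -0.0055 and 0.004 m and y of carrier2 in the frame of bay0 between -0.006 and 0.006 m and z of carrier2 in the frame of bay0 below 0.004 m) or (x of carrier2 in the frame of bay1 between -0.0055 and 0.004 m and y of carrier2 in the frame of bay1 between -0.006 and 0.006 m and z of carrier2 in the frame of bay1 below 0.004 m) or (x of carrier2 in the frame of bay2 between -0.0055 and 0.004 m and y of carrier2 in the frame of bay2 between -0.006 and 0.006 m and z of carrier2 in the frame of bay2 below 0.004 m)) and ((x of carrier3 in the frame of bay0 between -0.0055 and 0.004 m and y of carrier3 in the frame of bay0 between -0.006 and 0.006 m and z of carrier3 in the frame of bay0 below 0.004 m) or (x of carrier3 in the frame of bay1 between -0.0055 and 0.004 m and y of carrier3 in the frame of bay1 between -0.006 and 0.006 m and z of carrier3 in the frame of bay1 below 0.004 m) or (x of carrier3 in the frame of bay2 between -0.0055 and 0.004 m and y of carrier3 in the frame of bay2 between -0.006 and 0.006 m and z of carrier3 in the frame of bay2 below 0.004 m))), for 0.2 s.
4. the keeper is slid fully closed (value of joint keeper above 0.033 m), for 0.2 s.
5. the locking knob is pushed down and turned clockwise to its stop (value of joint lock_knob above 2.25 rad and value of joint screw above 0.004 m), for 0.2 s.
At the end, for the whole second after the job is handed in: Every carrier present lies flat in a bay of its own, within 5.5 mm of fully home and lined up with the bed; the keeper is closed (over 33 of 36 mm); the knob is caught down (over 4 mm) and turned at least 2.25 of 2.5 rad; all at rest (all of step 3 and all of step 5 and value of joint keeper above 0.033 m and linear speed of each of carrier0, carrier1, carrier2, carrier3 below 0.02 m/s); the robot touches nothing.
It fails at once if a bystander is moved more than 5 cm (distance of any of mallet, composing_stick, ink_can, wash_jar, bodkin, brayer, furniture_wood from where it was at the start of the episode above 0.05 m).
Of carrier0, carrier1, carrier2, carrier3 only 2 to 3 are there at a start; the rules pass over those that are not, and their reading is None.
At some moment in a run one of carrier0, carrier1, carrier2, carrier3 may be knocked a few centimetres aside while the robot is not near it.
Once in a run the grip may slacken for a moment while it holds something.
It also fails if it takes over 210 s, if anything falls off the work surface, if the arm or the gripper's body presses on something with over 40 N, if the wrist force passes 120 N, or if a joint passes its speed limit or range.

ROBOT

A 6-joint arm with a two-finger parallel gripper is mounted at the origin on the work surface. World frame = base frame: x ahead of the robot, y to its left, z up, the work surface at z = 0. Lengths are in mm, angles in rad, forces in N, time in s.
With the tool pointing down it reaches from about 225 to 725 mm from the base axis. Payload 3.1 kg.
Tool frame: the origin (TCP) lies on the centre line of the jaws, within the pads' length; the fingertips stand 25 mm ahead of it and the grasp point (between the pads) lies 6 mm ahead of it; z points along the fingers, y is the direction in which the jaws open and shut (so a half turn about z gives the same grasp; the last joint's range is limited). The gripper opens to 85 mm and grips with 20 to 120 N. Pads are 22 mm wide; open, the fingers measure 114 mm over their backs; the gripper's body (76 mm by 85 mm) begins 54 mm behind the grasp point. The pads swing forward as they close: fully open they stand 13 mm farther back than shut.
Start: joints at [-0.128, 0.048, 0.099, 1.622, 0, 1.443], TCP at [524.993, -0.012, 256.312] pointing down, gripper open.
Joint ranges: [-2.91, 2.91], [-0.99, 1.94], [-1.21, 1.42], [-2.12, 2.29], [-1.49, 1.47], [-3.14, 3.14]. Speed limits (rad/s): [2.79, 2.79, 3.14, 3.14, 3.14, 3.14].

INTERFACE

Orientations are given as a unit quaternion [w, x, y, z].
In Python, from cell import ctrl gives the robot as it stands.
- The arm moves only by the tool apply_moves, never from a script. Its argument "commands" is a list of rows, each an object with "offset": the shift along the tool's x, y, z in units of 25 mm (1.0 is 25 mm), a list of three; "roll": the turn about the tool's z in units of 6 degrees (1.0 is 6 degrees); "gripper": the opening, from 0 (shut) to 1 (fully open). In form: [{"offset": [tx, ty, tz], "roll": roll, "gripper": gripper}, ...]. A call has exactly 5 rows; each row shifts and turns the commanded pose from where the row before left it, along the tool's axes as they then stand; what a row does not reach is not made up. A row lasts 1/10 s, in which the tool goes at most 50 mm and 8.59 degrees, less where a joint would pass 70% of its speed; a pose out of reach is approached as far as the arm can. A call is refused whole if a number of a shift passes 1 or a number of a turn 1, either way. A call with a gripper value outside its range is refused whole. The fingers move at their own pace and stop on an object; "newtons" is the grip in N (left out, the last holds). Time passes only in rows, so rows that do not move let the fingers close, or fill a call up. It gives the time, the measured TCP pose, the force and the opening at its end, in the units of the state.
- ctrl.get_state(): the state, without advancing time (a new reading comes with each control period).
- ctrl.snapshot(name): name is "scene" or "side" or "wrist"; returns a dict with "color" (400x640x3 uint8, red, green, blue), "fx", "fy", "cx", "cy" (pixels), "eye" and "rotation" of the camera in the world. Camera axes: x right, y up, looking along -z (the intrinsics and any distortion apply to the point x, -y, -z); pixel columns grow to the right and rows downward; lengths in mm; the calibration is good to about 2 mm. A picture is of the moment at which its call begins. There is no depth.
- ctrl.job_done(): hands the job in, once; it reports no verdict.
Trained networks look in the newest picture that a camera, given by its name, has taken for a name from the list of things; names that differ only in an ending like _2 or _b are one class to them, and where a whole thing is asked for, a point or a joint stands for the part that bears it (a point fixed in the world has none). Each returns a list of dicts, best first, with "score" (0 to 1); they miss things now and then, are a little off and sometimes report something else, mostly with a low value. They report only what shows in the picture. A call takes as long as a camera call. They do not tell look-alikes from the thing itself.
- ctrl.search_frame(camera, query): "centre" ([x, y, z] in mm, in world coordinates, good to about 4 mm: the middle of the surface that is visible of it).
The state is a dict: "time_s": time; "joints": joint angles; "joint_vel": joint speeds; "joint_torque": joint torques, N m; "ee_pos": TCP position; "eef_rot": TCP orientation; "wrist_force": force on the tool from outside, world axes, zero at the start; "moment": the same for the moment, N m; "opening": finger opening in mm.
Only numpy, scipy, OpenCV 4.12 (cv2) and the standard library are available. Lean on these libraries where they do the work, as an engineer would, in place of code of your own. Each camera call takes 0.05 s, during which the arm holds its last target.

## Working session

There is one attempt and no reset: what is moved stays moved. The work goes in short steps, Python scripts to look and compute and a tool call to move; the robot and the scene stay as the last step left them, time stands still between calls to the robot, and variables do not carry over. Pictures are saved under pics/ and viewed, and the job is handed in when it is done.

Besides the shell and the picture viewer there is one more tool, called after "Call:" by a JSON object that holds its "fn" and its "kwargs". apply_moves: Moves the arm, as the interface text tells. Its arguments: {"type":"object","properties":{"commands":{"type":"array","items":{"type":"object","properties":{"offset":{"type":"array","items":{"type":"number"}},"roll":{"type":"number"},"gripper":{"type":"number"}}}},"newtons":{"type":"number"}},"required":["commands"]}

```bash
ls; mkdir -p pics; python3 - <<'E'
from cell import ctrl
import cv2
print(ctrl.get_state())
for n in ["scene","side","wrist"]:
    s=ctrl.snapshot(n); cv2.imwrite(f"pics/{n}0.png",s["color"][:,:,::-1]); print(n,{k:v for k,v in s.items() if k!="color"})
for c in ["scene","side"]:
  for q in ["bed","carrier0","keeper_grip","knob_grip"]:
    print(c,q,[(r["score"],r["centre"]) for r in ctrl.search_frame(c,q)])
E
```

```text
pics
{'time_s': 0.0, 'joints': array([-1.27789042e-01,  4.87217234e-02,  9.76080069e-02,  1.62200916e+00,
        2.05546959e-06,  1.44301299e+00]), 'joint_vel': array([-0.00105663, -0.00024186, -0.00052326, -0.00109211,  0.00048968,
        0.00157267]), 'joint_torque': array([ 2.96208136e-04, -3.38780022e+01,  3.20016932e+01,  2.03766406e-02,
       -2.11149008e-04,  6.20949692e-06]), 'ee_pos': array([5.24447989e+02, 6.46722744e-02, 2.55137299e+02]), 'eef_rot': array([-0.00092131,  0.70710832,  0.70710429, -0.00071021]), 'wrist_force': array([1.40205946, 0.20280114, 0.02567381]), 'moment': array([-0.0213157 , -0.04121905,  0.00838241]), 'opening': 85.63811699262986}
scene {'fx': 366.43607042647227, 'fy': 366.43607042647227, 'cx': 315.02917997153327, 'cy': 202.90819747253576, 'eye': array([1247.70934803, -623.42824609,  760.36334859]), 'rotation': array([0.80202936, 0.42564286, 0.1872084 , 0.37487341])}
side {'fx': 478.06262370001286, 'fy': 478.06262370001286, 'cx': 322.2514491414169, 'cy': 195.67052699450642, 'eye': array([ -38.53435385, -993.44696299, 1344.81621844]), 'rotation': 
[... 249 characters left out ...]
9.89398803e-01, -1.45218678e-01,  9.97447762e-04,  7.40778515e-04])}
scene bed [(0.87, [583.8, -64.0, 17.0])]
scene carrier0 [(0.87, [344.8, -97.3, 17.4]), (0.78, [365.2, 146.2, 11.3]), (0.73, [588.7, 331.1, 20.1]), (0.64, [290.7, 412.0, 18.5]), (0.56, [704.1, -408.0, 4.3]), (0.5, [429.8, 354.8, 19.3])]
scene keeper_grip [(0.67, [529.4, 75.7, 15.0])]
scene knob_grip []
side bed [(0.84, [551.3, -57.7, 10.8])]
side carrier0 [(0.82, [329.6, -108.1, 16.0]), (0.77, [273.6, 271.5, 15.1]), (0.75, [570.8, 327.6, 11.8]), (0.73, [345.4, 146.0, 17.4]), (0.64, [416.7, 345.0, 11.2]), (0.58, [281.1, 409.5, 11.9])]
side keeper_grip [(0.5, [525.0, 34.7, 13.2])]
side knob_grip [(0.76, [579.1, -196.1, 45.8])]
```

View pics/scene0.png

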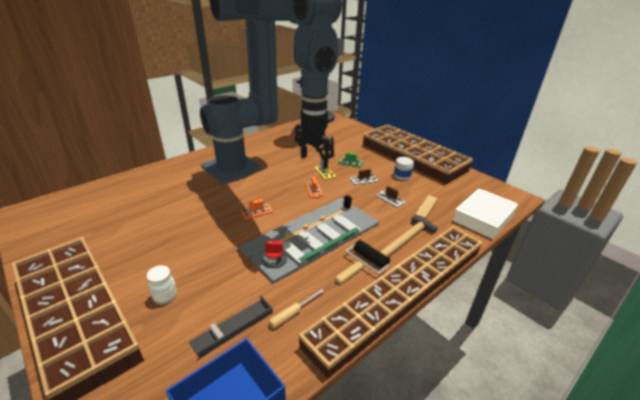

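View pics/side0.png

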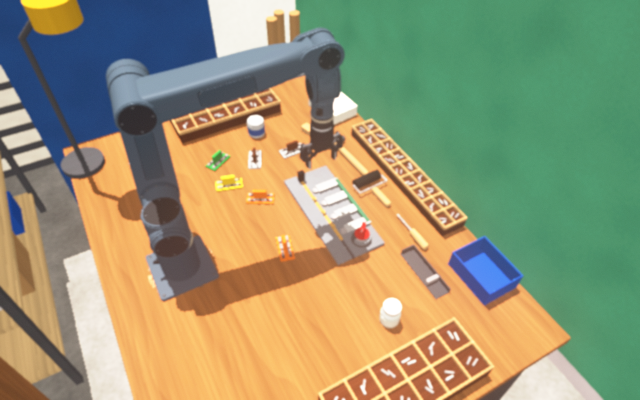

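View pics/wrist0.png

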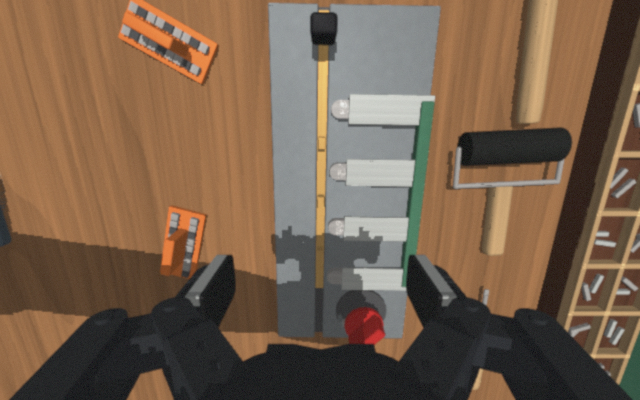

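The wrist view shows the grey bed with its keeper grip at (323,27) and the red knob at (365,326). The side view shows two grey carriers at (255,157) and (291,150). The orange, yellow and green ones are look-alikes.

```bash
cat > h.py <<'E'
from cell import ctrl
import cv2, numpy as np
from scipy.spatial.transform import Rotation as R
def rot(q): return R.from_quat([q[1],q[2],q[3],q[0]])
def snap(n,name,crop=None,scale=1):
    s=ctrl.snapshot(n); im=s["color"][:,:,::-1]
    if crop: im=im[crop[1]:crop[3],crop[0]:crop[2]]
    if scale!=1: im=cv2.resize(im,None,fx=scale,fy=scale,interpolation=cv2.INTER_CUBIC)
    cv2.imwrite(f"pics/{name}.png",im); return s
def px2w(s,u,v,z):
    d=rot(s["rotation"]).apply([(u-s["cx"])/s["fx"],-(v-s["cy"])/s["fy"],-1])
    e=np.array(s["eye"]); return e+d*(z-e[2])/d[2]
def w2px(s,p):
    c=rot(s["rotation"]).inv().apply(np.array(p)-s["eye"]); return s["cx"]+s["fx"]*c[0]/-c[2], s["cy"]-s["fy"]*c[1]/-c[2]
def st():
    s=ctrl.get_state(); 
    Rm=rot(s["eef_rot"]).as_matrix()
    print("t",round(s["time_s"],2),"pos",s["ee_pos"].round(1),"yaw_y",np.degrees(np.arctan2(Rm[1,1],Rm[0,1])).round(2),"z",Rm[:,2].round(3),"F",s["wrist_force"].round(1),"M",s["moment"].round(2),"op",round(s["opening"],1),"j6",s["joints"][5].round(2))
    return s,Rm
E
python3 - <<'E'
from h import *
s=snap("wrist","w1",(250,0,450,350),1)
c=cv2.imread("pics/w1.png"); cv2.imwrite("pics/w1a.png",cv2.resize(c[:130],None,fx=4,fy=4,interpolation=cv2.INTER_CUBIC)); cv2.imwrite("pics/w1b.png",cv2.resize(c[210:350],None,fx=4,fy=4,interpolation=cv2.INTER_CUBIC))
for p in [(268,4),(438,6),(403,338),(279,338)]: print(p,px2w(s,*p,14).round(1))
s=snap("side","s1",(190,110,400,270),3.8)
s=snap("scene","sc1",(220,120,430,280),3.8)
E
```

```text
(268, 4) [468.8 189.7  14. ]
(438, 6) [650.8 188.   14. ]
(403, 338) [ 648.8 -242.5   14. ]
(279, 338) [ 463.4 -242.7   14. ]
```

View pics/w1b.png

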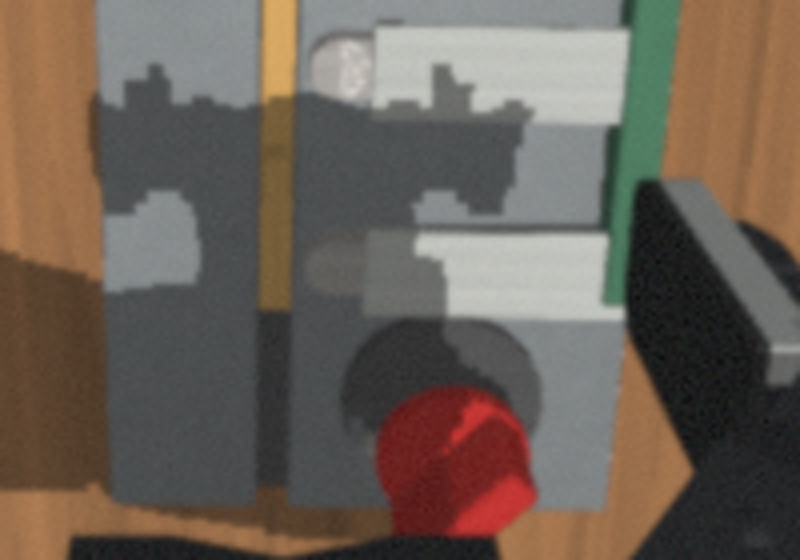

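View pics/s1.png

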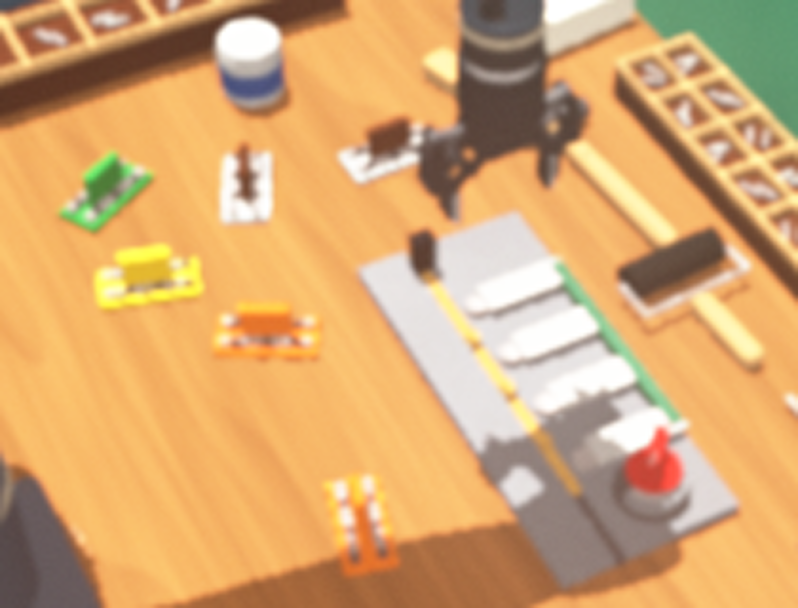

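View pics/sc1.png

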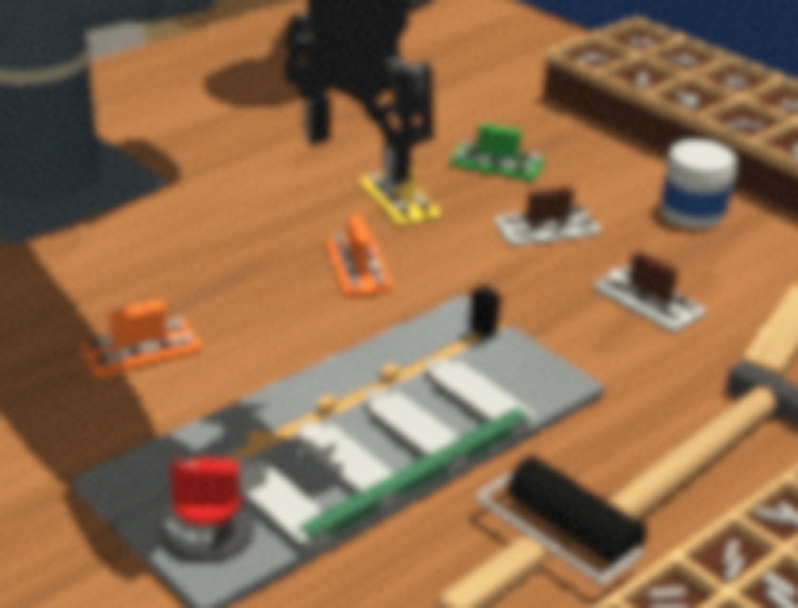

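View pics/w1a.png

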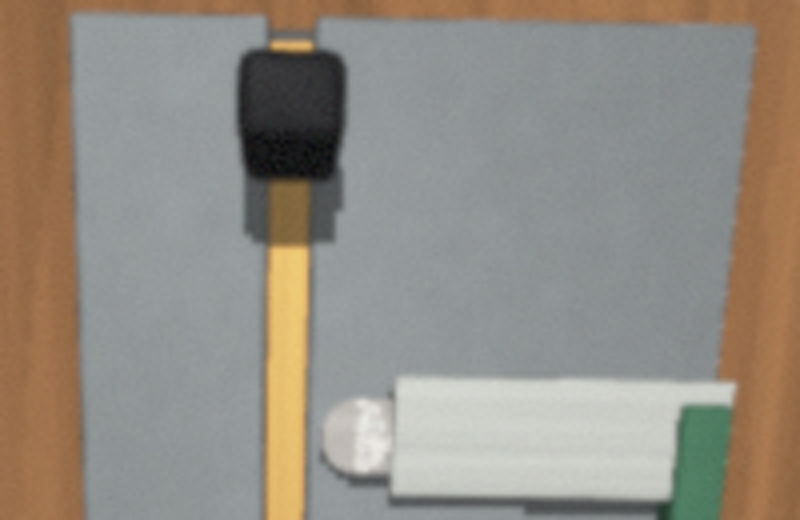

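```bash
python3 - <<'E'
from h import *
s=ctrl.snapshot("side")
print("side");P=[px2w(s,190+a/3.8,110+b/3.8,14) for a,b in [(360,270),(517,212),(737,505),(565,587)]]
for p in P: print(p.round(1))
s=ctrl.snapshot("scene")
print("scene");
for a,b in [(462,298),(603,387),(205,606),(78,482)]: print(px2w(s,220+a/3.8,120+b/3.8,14).round(1))
s=ctrl.snapshot("wrist")
print("noses z24")
for a,b in [(325,437),(342,437)]: print(px2w(s,250+a/4,b/4,24).round(1))
for a,b in [(312,65),(306,262)]: print(px2w(s,250+a/4,210+b/4,24).round(1))
print("lip left ends z28")
for a,b in [(392,380),(392,495)]: print(px2w(s,250+a/4,b/4,28).round(1))
print("grip top corners")
for a,b in [(243,55),(343,55),(245,130),(340,130)]: print(px2w(s,250+a/4,b/4,61).round(1))
print("bar edges")
for a,b in [(270,245),(310,245)]: print(px2w(s,250+a/4,b/4,14).round(1))
E
```

```text
side
[469.6 183.1  14. ]
[651.  181.2  14. ]
[ 641.4 -244.5   14. ]
[ 459.1 -246.8   14. ]
scene
[472.2 184.3  14. ]
[652.6 183.6  14. ]
[ 644.1 -238.4   14. ]
[ 469.9 -239.2   14. ]
noses z24
[537.4  82.5  24. ]
[542.2  82.5  24. ]
[534.9 -60.3  24. ]
[ 533.5 -131.5   24. ]
lip left ends z28
[555.7  97.5  28. ]
[556.6  66.6  28. ]
grip top corners
[515.8 166.8  61. ]
[539.3 166.8  61. ]
[516.2 151.2  61. ]
[538.8 151.2  61. ]
bar edges
[521.7 134.   14. ]
[532.9 134.   14. ]
```

Call:
{"fn": "apply_moves", "kwargs": {"commands": [{"offset":[-0.76,0.23,0],"roll":0,"gripper":1},{"offset":[-0.76,0.23,0],"roll":0,"gripper":1},{"offset":[-0.76,0.23,0],"roll":0,"gripper":1},{"offset":[-0.76,0.23,0],"roll":0,"gripper":1},{"offset":[-0.76,0.23,0],"roll":0,"gripper":1}]}}

```text
time_s: 1.35
ee_pos: [553.9, -95.8, 256.3]
eef_rot: [0.0, 0.707, 0.707, 0.0]
wrist_force: [0.5, -0.7, -0.3]
opening: 85.4
```

Call:
{"fn": "apply_moves", "kwargs": {"commands": [{"offset":[-0.76,0.24,0],"roll":0,"gripper":1},{"offset":[-0.76,0.24,0],"roll":0,"gripper":1},{"offset":[-0.76,0.24,0],"roll":0,"gripper":1},{"offset":[-0.76,0.24,0],"roll":0,"gripper":1},{"offset":[-0.76,0.24,0],"roll":0,"gripper":1}]}}

```text
time_s: 1.85
ee_pos: [584.0, -191.1, 256.2]
eef_rot: [-0.0, 0.707, 0.707, -0.0]
wrist_force: [-0.1, -0.0, 0.3]
opening: 85.5
```

```bash
python3 - <<'E'
from h import *
st()
s=snap("wrist","w2",None,1.25)
E
```

```text
t 1.85 pos [ 584.  -191.1  256.2] yaw_y -0.0 z [-0.  0. -1.] F [-0.1 -0.   0.3] M [-0.01 -0.01 -0.02] op 85.5 j6 1.15
```

View pics/w2.png

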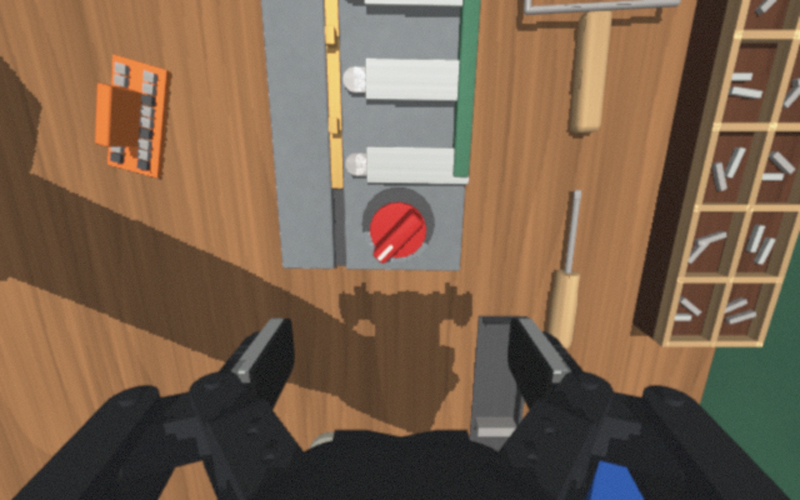

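The knob is at about (399,230), with its bar running at about 49° from lower-left to upper-right. I'll zoom in on it.

```bash
python3 - <<'E'
from h import *
s=snap("wrist","w3",(280,140,360,220),7)
np.save("s.npy",s,allow_pickle=True)
E
```

```text
(no output)
```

View pics/w3.png

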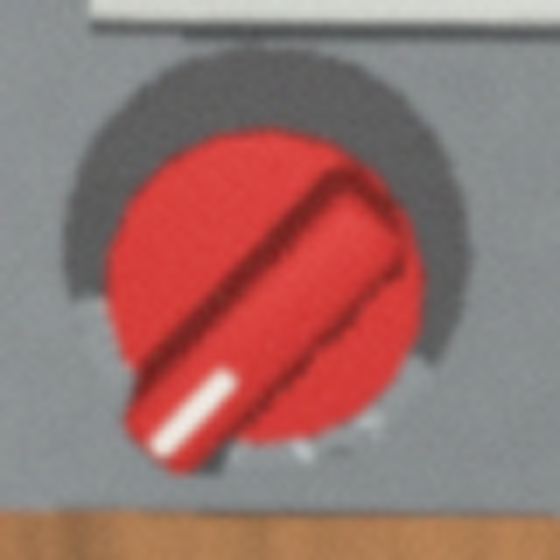

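```bash
python3 - <<'E'
from h import *
s=np.load("s.npy",allow_pickle=True).item()
a=px2w(s,280+375/7,140+212/7,82);b=px2w(s,280+155/7,140+440/7,82)
print(a,b,(a+b)/2,np.linalg.norm(a-b),np.degrees(np.arctan2(*(a-b)[1::-1])))
# flange centre z 50
print(px2w(s,280+267/7,140+285/7,50))
E
```

```text
[ 598.09499267 -172.3149622    82.        ] [ 565.72724739 -206.5372962    82.        ] [ 581.91112003 -189.4261292    82.        ] 47.10455475260933 46.59532239769876
[ 582.24438893 -189.96263317   50.        ]
```

Call:
{"fn": "apply_moves", "kwargs": {"commands": [{"offset":[0.06,-0.08,0.3],"roll":0.72,"gripper":1},{"offset":[0,0,0.6],"roll":0.72,"gripper":1},{"offset":[0,0,0.6],"roll":0.72,"gripper":1},{"offset":[0,0,0.6],"roll":0.72,"gripper":1},{"offset":[0,0,0.6],"roll":0.72,"gripper":1}]}}

```text
time_s: 2.45
ee_pos: [581.6, -187.9, 188.3]
eef_rot: [-0.0, 0.828, 0.561, 0.0]
wrist_force: [0.0, -0.3, 0.1]
opening: 85.7
```

Call:
{"fn": "apply_moves", "kwargs": {"commands": [{"offset":[0,0,0.3],"roll":0.72,"gripper":1},{"offset":[0,0,0.3],"roll":0.72,"gripper":1},{"offset":[0,0,0.3],"roll":0.72,"gripper":1},{"offset":[0,0,0.0],"roll":0.72,"gripper":0.7},{"offset":[0,0,0.0],"roll":0.72,"gripper":0.5}]}}

```text
time_s: 2.95
ee_pos: [581.3, -187.7, 165.8]
eef_rot: [-0.001, 0.918, 0.396, -0.0]
wrist_force: [-0.0, 0.3, -0.1]
opening: 58.9
```

```bash
python3 - <<'E'
from h import *
st()
s=snap("wrist","w4",None,1.25)
E
```

```text
t 2.95 pos [ 581.3 -187.7  165.8] yaw_y -43.34 z [-0.001  0.001 -1.   ] F [-0.   0.3 -0.1] M [-0.    0.04  0.01] op 58.9 j6 1.9
```

View pics/w4.png

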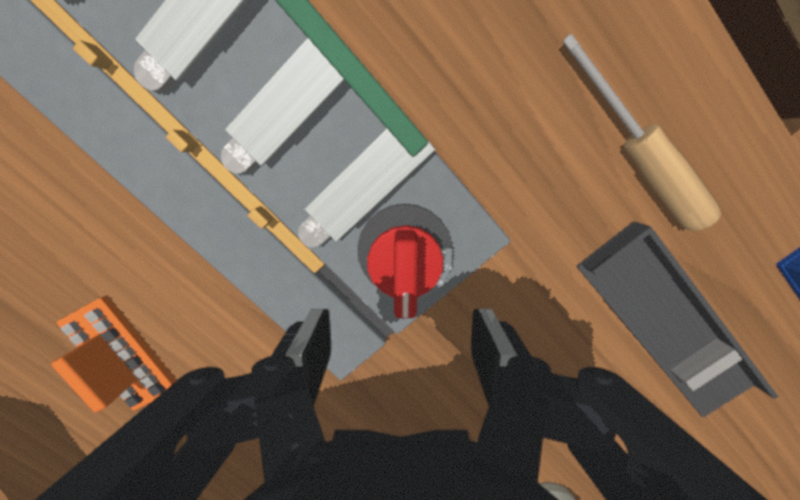

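Call:
{"fn": "apply_moves", "kwargs": {"commands": [{"offset":[-0.03,0.07,0.7],"roll":0,"gripper":0.5},{"offset":[0,0,0.8],"roll":0,"gripper":0.5},{"offset":[0,0,0.8],"roll":0,"gripper":0.5},{"offset":[0,0,0.6],"roll":0,"gripper":0.5},{"offset":[0,0,0.36],"roll":0,"gripper":0.5}]}}

```text
time_s: 3.5
ee_pos: [581.6, -189.6, 83.1]
eef_rot: [-0.001, 0.918, 0.398, -0.001]
wrist_force: [-0.2, 0.6, 0.3]
opening: 42.8
```

Call:
{"fn": "apply_moves", "kwargs": {"commands": [{"offset":[0,0,0],"roll":0,"gripper":0.3},{"offset":[0,0,0],"roll":0,"gripper":0},{"offset":[0,0,0],"roll":0,"gripper":0},{"offset":[0,0,0],"roll":0,"gripper":0},{"offset":[0,0,0],"roll":0,"gripper":0}], "newtons": 40}}

```text
time_s: 4.0
ee_pos: [582.7, -190.2, 85.5]
eef_rot: [0.0, 0.918, 0.397, 0.0]
wrist_force: [-0.4, 0.5, -0.6]
opening: 12.6
```

```bash
python3 - <<'E'
from h import *
st()
s=snap("wrist","w5",None,1.25)
E
```

```text
t 4.0 pos [ 582.7 -190.2   85.5] yaw_y -43.19 z [ 0.001 -0.    -1.   ] F [-0.4  0.5 -0.6] M [ 0.22  0.23 -0.01] op 12.6 j6 1.9
```

View pics/w5.png

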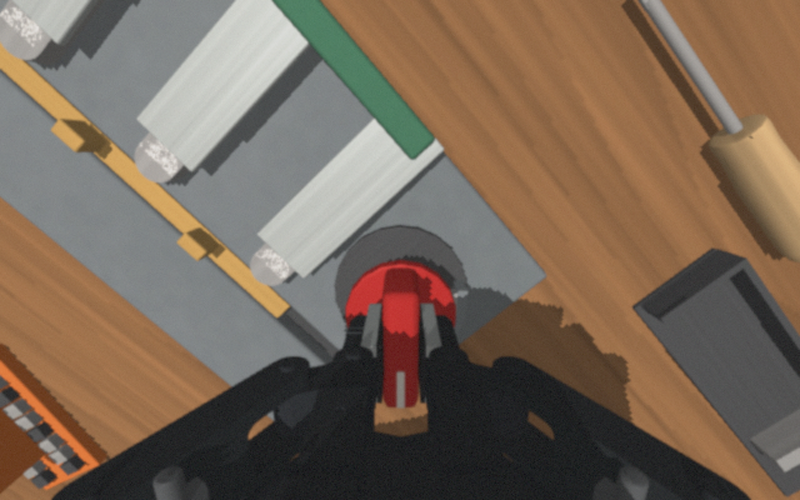

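The jaws hold the knob bar on centre, at about (400,310). Next I turn it anticlockwise.

Call:
{"fn": "apply_moves", "kwargs": {"commands": [{"offset":[0,0,0],"roll":-0.5,"gripper":0},{"offset":[0,0,0],"roll":-1,"gripper":0},{"offset":[0,0,0],"roll":-1,"gripper":0},{"offset":[0,0,0],"roll":-1,"gripper":0},{"offset":[0,0,0],"roll":-1,"gripper":0}]}}

```text
time_s: 4.55
ee_pos: [582.0, -189.8, 85.5]
eef_rot: [-0.001, 0.798, 0.602, -0.0]
wrist_force: [-2.3, 2.2, 2.7]
opening: 12.8
```

```bash
python3 -c "
from h import *
st()"
```

```text
t 4.55 pos [ 582.  -189.8   85.5] yaw_y -15.96 z [-0.001  0.001 -1.   ] F [-2.3  2.2  2.7] M [ 0.46  0.65 -0.09] op 12.8 j6 1.42
```

Call:
{"fn": "apply_moves", "kwargs": {"commands": [{"offset":[0,0,0],"roll":-1,"gripper":0},{"offset":[0,0,0],"roll":-1,"gripper":0},{"offset":[0,0,0],"roll":-1,"gripper":0},{"offset":[0,0,0],"roll":-1,"gripper":0},{"offset":[0,0,0],"roll":-1,"gripper":0}]}}

```text
time_s: 5.05
ee_pos: [581.1, -189.7, 85.4]
eef_rot: [-0.001, 0.615, 0.788, -0.001]
wrist_force: [-4.7, 2.8, 3.5]
opening: 13.1
```

Call:
{"fn": "apply_moves", "kwargs": {"commands": [{"offset":[0,0,0],"roll":-1,"gripper":0},{"offset":[0,0,0],"roll":-1,"gripper":0},{"offset":[0,0,0],"roll":-1,"gripper":0},{"offset":[0,0,0],"roll":-1,"gripper":0},{"offset":[0,0,0],"roll":-1,"gripper":0}]}}

```text
time_s: 5.55
ee_pos: [580.2, -190.1, 85.4]
eef_rot: [-0.002, 0.391, 0.921, -0.001]
wrist_force: [-7.0, 0.7, 4.8]
opening: 13.1
```

```bash
python3 - <<'E'
from h import *
st()
s=snap("wrist","w6",None,1.25)
E
```

```text
t 5.55 pos [ 580.2 -190.1   85.4] yaw_y 44.02 z [-0.005 -0.    -1.   ] F [-7.   0.7  4.8] M [ 0.2   1.5  -0.01] op 13.1 j6 0.38
```

View pics/w6.png

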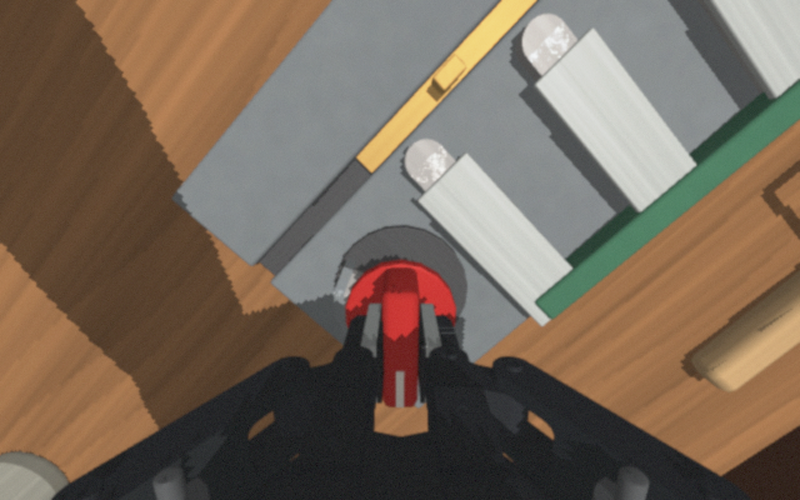

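Call:
{"fn": "apply_moves", "kwargs": {"commands": [{"offset":[0.05,-0.06,0],"roll":-0.6,"gripper":0},{"offset":[0,0,0],"roll":-0.7,"gripper":0},{"offset":[0,0,0],"roll":-0.7,"gripper":0},{"offset":[0,0,0],"roll":-0.7,"gripper":0},{"offset":[0,0,0],"roll":-0.3,"gripper":0}]}}

```text
time_s: 6.1
ee_pos: [579.6, -190.6, 85.5]
eef_rot: [-0.001, 0.243, 0.97, -0.001]
wrist_force: [-4.8, 0.6, 2.5]
opening: 13.1
```

```bash
python3 -c "
from h import *
st()"
```

```text
t 6.1 pos [ 579.6 -190.6   85.5] yaw_y 61.88 z [-0.002 -0.001 -1.   ] F [-4.8  0.6  2.5] M [ 0.12  0.9  -0.07] op 13.1 j6 0.06
```

Call:
{"fn": "apply_moves", "kwargs": {"commands": [{"offset":[0,0,0],"roll":-0.4,"gripper":0},{"offset":[0,0,0],"roll":-0.4,"gripper":0},{"offset":[0,0,0],"roll":-0.4,"gripper":0},{"offset":[0,0,0],"roll":-0.4,"gripper":0},{"offset":[0,0,0],"roll":-0.1,"gripper":0}]}}

```text
time_s: 6.6
ee_pos: [579.5, -190.9, 85.9]
eef_rot: [-0.001, 0.156, 0.988, -0.001]
wrist_force: [-4.6, 0.0, 4.4]
opening: 13.4
```

```bash
python3 -c "
from h import *
st()"
```

```text
t 6.6 pos [ 579.5 -190.9   85.9] yaw_y 72.0 z [-0.002 -0.001 -1.   ] F [-4.6  0.   4.4] M [ 0.09  1.08 -0.04] op 13.4 j6 -0.11
```

Call:
{"fn": "apply_moves", "kwargs": {"commands": [{"offset":[0,0,0],"roll":-0.4,"gripper":0},{"offset":[0,0,0],"roll":-0.4,"gripper":0},{"offset":[0,0,0],"roll":-0.4,"gripper":0},{"offset":[0,0,0],"roll":-0.3,"gripper":0},{"offset":[0,0,0],"roll":0,"gripper":0}]}}

```text
time_s: 7.1
ee_pos: [579.4, -191.2, 85.9]
eef_rot: [-0.001, 0.079, 0.997, -0.001]
wrist_force: [-5.7, -0.6, 4.1]
opening: 13.0
```

```bash
python3 -c "
from h import *
st()"
```

```text
t 7.1 pos [ 579.4 -191.2   85.9] yaw_y 80.98 z [-0.002 -0.002 -1.   ] F [-5.7 -0.6  4.1] M [-0.05  1.14 -0.01] op 13.0 j6 -0.27
```

Call:
{"fn": "apply_moves", "kwargs": {"commands": [{"offset":[0,0,0],"roll":-0.4,"gripper":0},{"offset":[0,0,0],"roll":-0.4,"gripper":0},{"offset":[0,0,0],"roll":-0.4,"gripper":0},{"offset":[0,0,0],"roll":-0.3,"gripper":0},{"offset":[0,0,0],"roll":0,"gripper":0}]}}

```text
time_s: 7.6
ee_pos: [579.4, -191.5, 85.9]
eef_rot: [-0.001, 0.001, 1.0, -0.001]
wrist_force: [-5.5, -1.4, 4.0]
opening: 13.0
```

```bash
python3 -c "
from h import *
st()"
```

```text
t 7.6 pos [ 579.4 -191.5   85.9] yaw_y 89.92 z [-0.002 -0.002 -1.   ] F [-5.5 -1.4  4. ] M [-0.21  1.18 -0.16] op 13.0 j6 -0.43
```

Call:
{"fn": "apply_moves", "kwargs": {"commands": [{"offset":[0,0,0],"roll":-0.1,"gripper":0},{"offset":[0,0,0],"roll":0,"gripper":0.3},{"offset":[0,0,0],"roll":0,"gripper":0.4},{"offset":[0,0,-0.6],"roll":0,"gripper":0.5},{"offset":[0,0,-1],"roll":0,"gripper":0.5}]}}

```text
time_s: 8.1
ee_pos: [579.5, -189.6, 123.6]
eef_rot: [-0.002, -0.005, 1.0, 0.001]
wrist_force: [0.2, -0.8, 0.8]
opening: 42.5
```

Call:
{"fn": "apply_moves", "kwargs": {"commands": [{"offset":[0,0,-1],"roll":0,"gripper":0.5},{"offset":[0,0,-1],"roll":0,"gripper":0.5},{"offset":[0,0,-1],"roll":0,"gripper":0.5},{"offset":[0,0,0],"roll":0,"gripper":0.5},{"offset":[0,0,0],"roll":0,"gripper":0.5}]}}

```text
time_s: 8.6
ee_pos: [581.5, -190.6, 201.6]
eef_rot: [0.002, -0.005, 1.0, -0.001]
wrist_force: [0.3, -1.4, -0.3]
opening: 43.2
```

```bash
python3 - <<'E'
from h import *
st()
s=snap("wrist","w7",None,1.25)
s=snap("side","s7",(270,130,430,270),5)
E
```

```text
t 8.6 pos [ 581.5 -190.6  201.6] yaw_y 90.61 z [ 0.003 -0.001 -1.   ] F [ 0.3 -1.4 -0.3] M [0.01 0.02 0.08] op 43.2 j6 -0.44
```

View pics/w7.png

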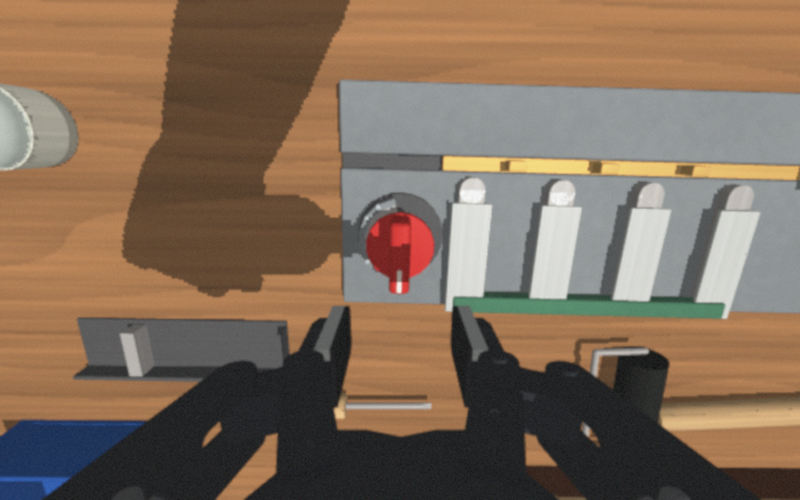

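View pics/s7.png

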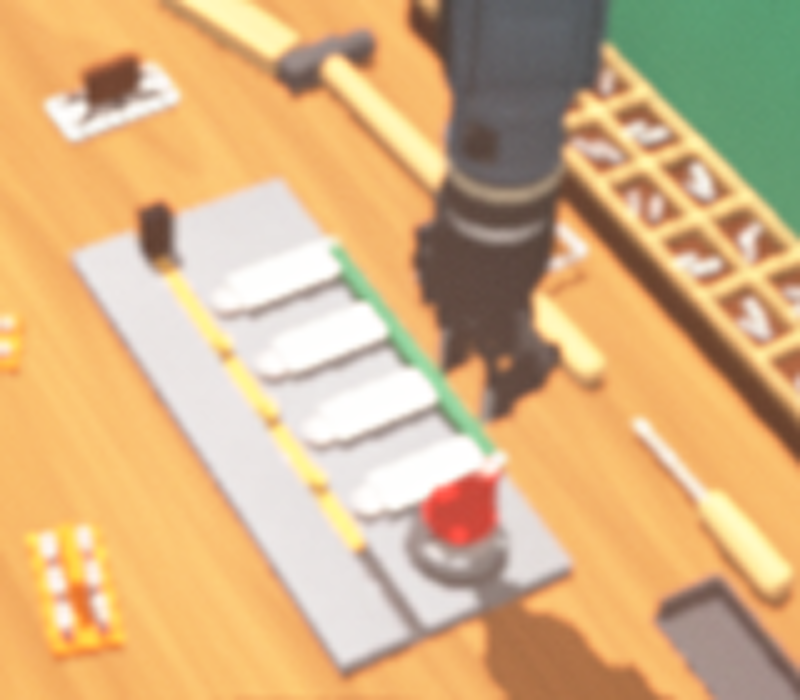

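```bash
python3 - <<'E'
from h import *
s=snap("scene","sc2",(220,120,430,280),3.8)
a=cv2.imread("pics/sc1.png")[400:608,100:320];b=cv2.imread("pics/sc2.png")[400:608,100:320]
s=snap("side","s8",(190,110,400,270),3.8)
c=cv2.imread("pics/s1.png")[400:600,560:760];d=cv2.imread("pics/s8.png")[400:600,560:760]
f=lambda x:cv2.resize(x,(400,300)[:2],interpolation=cv2.INTER_CUBIC)
cv2.imwrite("pics/cmp.png",np.vstack([np.hstack([f(a),f(b)]),np.hstack([f(c),f(d)])]))
E
```

```text
(no output)
```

View pics/cmp.png

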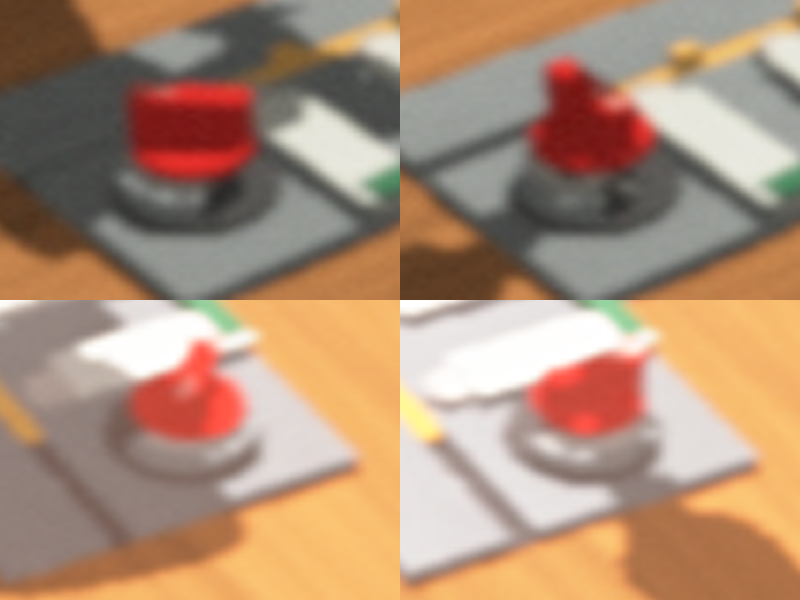

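The flange edge has risen in both views, so the knob has sprung up. Next is the keeper grip.

Call:
{"fn": "apply_moves", "kwargs": {"commands": [{"offset":[0.14,0.94,0],"roll":0.05,"gripper":0.5},{"offset":[0.14,0.94,0],"roll":0.05,"gripper":0.5},{"offset":[0.14,0.94,0],"roll":0.05,"gripper":0.5},{"offset":[0.14,0.94,0],"roll":0.05,"gripper":0.5},{"offset":[0.14,0.94,0],"roll":0.05,"gripper":0.5}]}}

```text
time_s: 9.3
ee_pos: [562.2, -71.9, 198.4]
eef_rot: [-0.001, 0.008, 1.0, 0.0]
wrist_force: [0.1, 0.7, 0.2]
opening: 42.7
```

Call:
{"fn": "apply_moves", "kwargs": {"commands": [{"offset":[0.14,0.94,0],"roll":0,"gripper":0.5},{"offset":[0.14,0.94,0],"roll":0,"gripper":0.5},{"offset":[0.14,0.94,0],"roll":0,"gripper":0.5},{"offset":[0.14,0.94,0],"roll":0,"gripper":0.5},{"offset":[0.14,0.94,0],"roll":0,"gripper":0.5}]}}

```text
time_s: 9.8
ee_pos: [546.5, 45.9, 198.5]
eef_rot: [-0.001, 0.008, 1.0, 0.0]
wrist_force: [0.1, 0.6, -0.3]
opening: 42.7
```

Call:
{"fn": "apply_moves", "kwargs": {"commands": [{"offset":[0.14,0.94,0],"roll":0,"gripper":0.5},{"offset":[0.14,0.94,0],"roll":0,"gripper":0.5},{"offset":[0.14,0.94,0],"roll":0,"gripper":0.5},{"offset":[0.14,0.94,0],"roll":0,"gripper":0.5},{"offset":[0.14,0.84,0],"roll":0,"gripper":0.5}]}}

```text
time_s: 10.3
ee_pos: [530.8, 161.2, 198.4]
eef_rot: [-0.001, 0.008, 1.0, -0.0]
wrist_force: [0.0, -0.2, 0.3]
opening: 42.9
```

```bash
python3 - <<'E'
from h import *
st()
s=snap("wrist","w8",None,1.25);np.save("s.npy",s,allow_pickle=True)
E
```

```text
t 10.3 pos [530.8 161.2 198.4] yaw_y 89.12 z [-0.002 -0.    -1.   ] F [ 0.  -0.2  0.3] M [-0.01 -0.05  0.09] op 42.9 j6 0.19
```

View pics/w8.png

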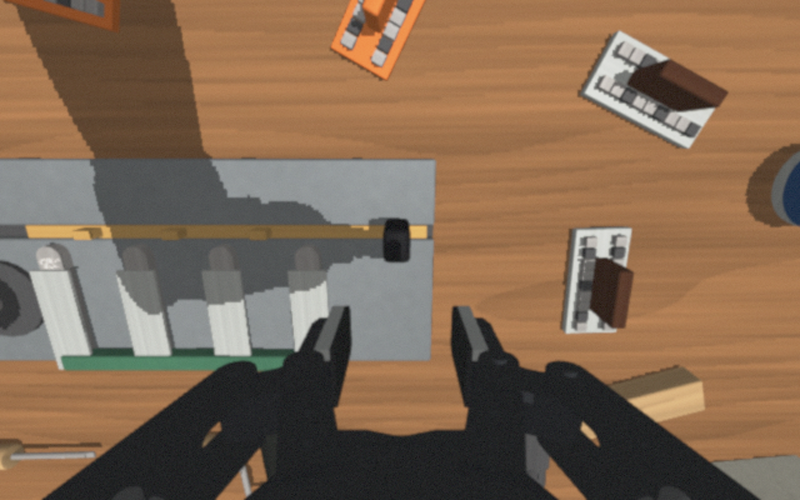

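```bash
python3 - <<'E'
from h import *
s=np.load("s.npy",allow_pickle=True).item()
im=s["color"][:,:,::-1][150:250,280:380]
cv2.imwrite("pics/w8z.png",cv2.convertScaleAbs(cv2.resize(im,None,fx=6,fy=6,interpolation=cv2.INTER_CUBIC),alpha=1.6,beta=20))
for u,v in [(434,158),(0,158),(430,360),(75,158)]: print(u,v,px2w(s,u/1.25,v/1.25,14).round(1))
E
```

```text
434 158 [466.9 190.2  14. ]
0 158 [ 461.9 -158.1   14. ]
430 360 [651.8 188.6  14. ]
75 158 [462.8 -97.9  14. ]
```

View pics/w8z.png

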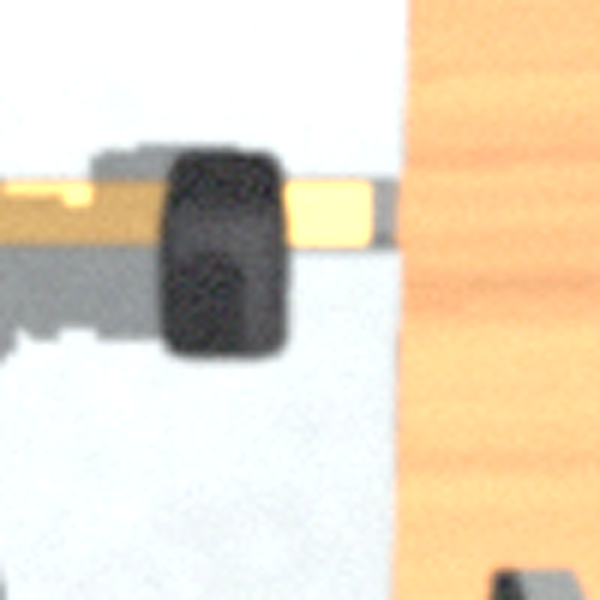

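```bash
python3 - <<'E'
from h import *
s=np.load("s.npy",allow_pickle=True).item()
for v in (220,355): print(px2w(s,280+225/6,150+v/6,61).round(1))
print(px2w(s,280+165/6,150+300/6,61).round(1),px2w(s,280+287/6,150+300/6,61).round(1))
E
```

```text
[517.4 159.9  61. ]
[538.7 159.6  61. ]
[529.8 150.6  61. ] [530.  169.1  61. ]
```

Call:
{"fn": "apply_moves", "kwargs": {"commands": [{"offset":[0.11,-0.06,0.9],"roll":0,"gripper":0.5},{"offset":[0,0,0.9],"roll":0,"gripper":0.5},{"offset":[0,0,0.9],"roll":0,"gripper":0.5},{"offset":[0,0,0.9],"roll":0,"gripper":0.5},{"offset":[0,0,0.6],"roll":0,"gripper":0.5}]}}

```text
time_s: 10.85
ee_pos: [527.2, 158.2, 91.7]
eef_rot: [-0.002, 0.008, 1.0, -0.0]
wrist_force: [0.1, -0.7, 0.4]
opening: 42.7
```

Call:
{"fn": "apply_moves", "kwargs": {"commands": [{"offset":[0,0,0.6],"roll":0,"gripper":0.5},{"offset":[0,0,0.6],"roll":0,"gripper":0.5},{"offset":[0,0,0.1],"roll":0,"gripper":0.5},{"offset":[0,0,0],"roll":0,"gripper":0},{"offset":[0,0,0],"roll":0,"gripper":0}]}}

```text
time_s: 11.35
ee_pos: [529.4, 158.7, 63.0]
eef_rot: [0.0, 0.008, 1.0, 0.0]
wrist_force: [0.6, 0.1, -3.7]
opening: 19.2
```

Call:
{"fn": "apply_moves", "kwargs": {"commands": [{"offset":[0,0,0],"roll":0,"gripper":0},{"offset":[0,0,0],"roll":0,"gripper":0},{"offset":[0,-0.2,0],"roll":0,"gripper":0},{"offset":[0,-0.3,0],"roll":0,"gripper":0},{"offset":[0,-0.3,0],"roll":0,"gripper":0}]}}

```text
time_s: 11.85
ee_pos: [529.0, 138.5, 62.9]
eef_rot: [0.001, 0.008, 1.0, 0.0]
wrist_force: [0.1, 2.3, 1.0]
opening: 19.8
```

```bash
python3 - <<'E'
from h import *
st()
s=snap("wrist","w9",None,1.25)
E
```

```text
t 11.85 pos [529.  138.5  62.9] yaw_y 89.12 z [ 0.001  0.001 -1.   ] F [0.1 2.3 1. ] M [ 0.36  0.12 -0.03] op 19.8 j6 0.15
```

View pics/w9.png

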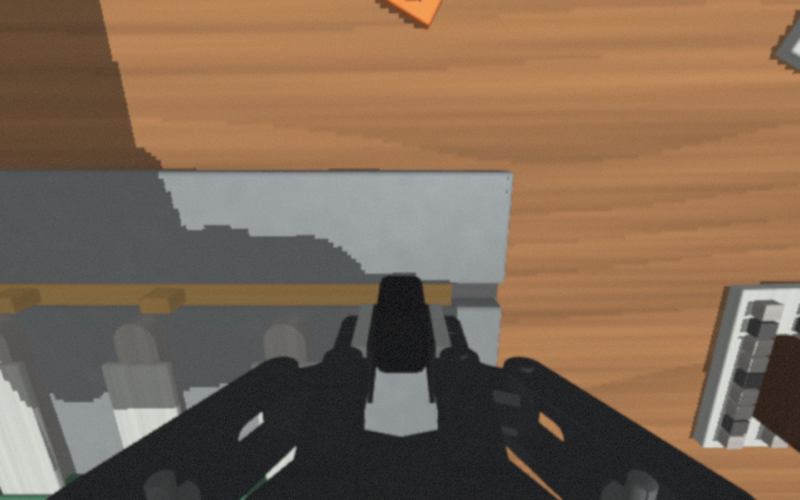

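Keeper grip is held and sliding; the gap at its left end has grown (around (475,295)). I'll keep going right to the end stop.

Call:
{"fn": "apply_moves", "kwargs": {"commands": [{"offset":[0,-0.2,0],"roll":0,"gripper":0},{"offset":[0,-0.2,0],"roll":0,"gripper":0},{"offset":[0,-0.2,0],"roll":0,"gripper":0},{"offset":[0,-0.1,0],"roll":0,"gripper":0},{"offset":[0,0,0],"roll":0,"gripper":0}]}}

```text
time_s: 12.4
ee_pos: [528.8, 124.0, 63.0]
eef_rot: [0.001, 0.007, 1.0, 0.004]
wrist_force: [0.4, 10.7, 3.3]
opening: 19.4
```

```bash
python3 -c "
from h import *
st()"
```

```text
t 12.4 pos [528.8 124.   63. ] yaw_y 89.18 z [ 0.001  0.007 -1.   ] F [ 0.4 10.7  3.3] M [ 1.6   0.08 -0.15] op 19.4 j6 0.12
```

Call:
{"fn": "apply_moves", "kwargs": {"commands": [{"offset":[0,-0.1,0],"roll":0,"gripper":0},{"offset":[0,0,0],"roll":0,"gripper":0},{"offset":[0,0,0],"roll":0,"gripper":0},{"offset":[0,0,0],"roll":0,"gripper":0},{"offset":[0,0,0],"roll":0,"gripper":0}]}}

```text
time_s: 12.9
ee_pos: [528.8, 123.8, 63.0]
eef_rot: [0.001, 0.006, 1.0, 0.006]
wrist_force: [0.1, 15.7, 3.4]
opening: 18.8
```

```bash
python3 -c "
from h import *
st()"
```

```text
t 12.9 pos [528.8 123.8  63. ] yaw_y 89.27 z [ 0.002  0.012 -1.   ] F [ 0.1 15.7  3.4] M [ 2.48  0.09 -0.27] op 18.8 j6 0.11
```

Call:
{"fn": "apply_moves", "kwargs": {"commands": [{"offset":[0,0.13,0],"roll":0,"gripper":0},{"offset":[0,0,0],"roll":0,"gripper":0.35},{"offset":[0,0,0],"roll":0,"gripper":0.5},{"offset":[0,0,-0.4],"roll":0,"gripper":0.5},{"offset":[0,0,-1],"roll":0,"gripper":0.5}]}}

```text
time_s: 13.4
ee_pos: [525.9, 120.9, 94.9]
eef_rot: [-0.003, 0.008, 1.0, -0.001]
wrist_force: [0.9, -0.9, 0.9]
opening: 42.6
```

Call:
{"fn": "apply_moves", "kwargs": {"commands": [{"offset":[0,0.8,-1],"roll":0,"gripper":0.5},{"offset":[0,1,-1],"roll":0,"gripper":0.5},{"offset":[0,1,-1],"roll":0,"gripper":0.5},{"offset":[0,1,-1],"roll":0,"gripper":0.5},{"offset":[0,1,0],"roll":0,"gripper":0.6}]}}

```text
time_s: 13.9
ee_pos: [532.7, 242.9, 203.0]
eef_rot: [0.004, 0.008, 1.0, 0.001]
wrist_force: [0.5, -0.4, 0.4]
opening: 51.2
```

```bash
python3 - <<'E'
from h import *
st()
s=snap("wrist","w10",None,1.25);np.save("s.npy",s,allow_pickle=True)
E
```

```text
t 13.9 pos [532.7 242.9 203. ] yaw_y 89.05 z [ 0.009  0.002 -1.   ] F [ 0.5 -0.4  0.4] M [-0.03 -0.05  0.04] op 51.2 j6 0.33
```

View pics/w10.png

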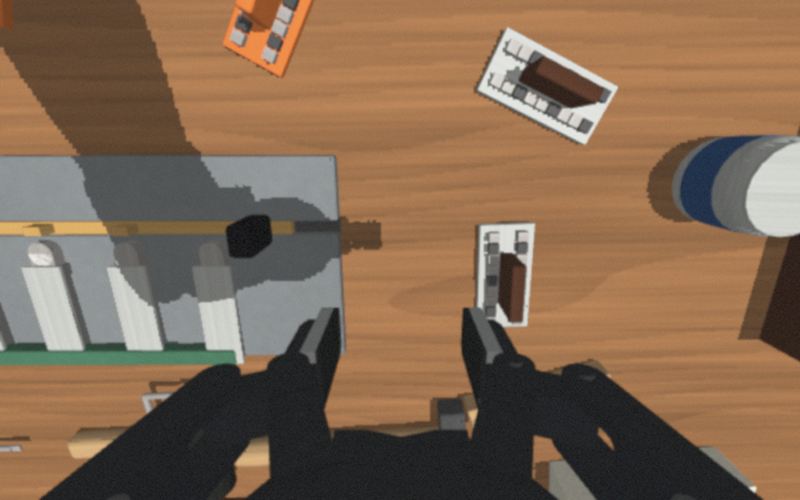

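```bash
cat >> h.py <<'E'
def carrier(s,px,sc=1.25,z=8):
    P=np.array([px2w(s,u/sc,v/sc,z) for u,v in px]); c=P.mean(0)
    e=[P[(i+1)%4]-P[i] for i in range(4)]; L=[np.linalg.norm(x) for x in e]
    i=0 if L[0]+L[2]>L[1]+L[3] else 1
    d=e[i]-e[i+2]; a=np.degrees(np.arctan2(d[1],d[0]))
    print("centre",c.round(1),"long axis",(a%180).round(1),"sides",np.round(L,1))
E
python3 - <<'E'
from h import *
s=np.load("s.npy",allow_pickle=True).item()
carrier(s,[(481,224),(535,223),(526,326),(476,322)])
carrier(s,[(508,28),(617,88),(585,143),(476,90)])
im=s["color"][:,:,::-1]
cv2.imwrite("pics/z1.png",cv2.resize(im[10:270,370:510],None,fx=3,fy=3,interpolation=cv2.INTER_CUBIC)[:, :])
snap("side","s9"); snap("scene","sc9")
E
```

```text
centre [576.6 338.8   8. ] long axis 0.2 sides [ 47.2 100.3  48.3  95.1]
centre [419.8 361.8   8. ] long axis 65.0 sides [ 98.5  45.5 100.2  47.9]
```

View pics/z1.png

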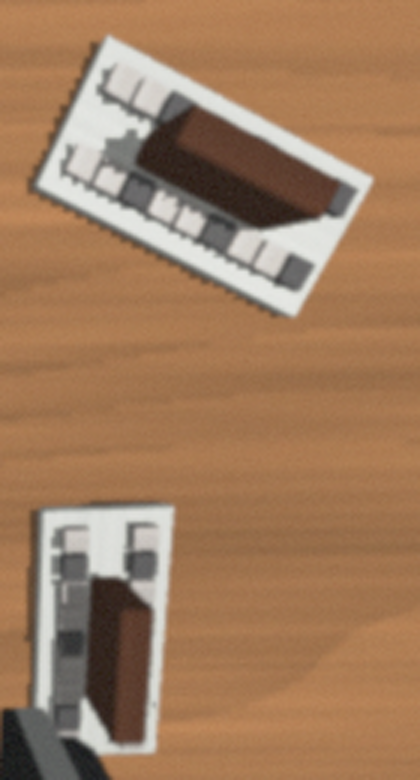

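View pics/s9.png

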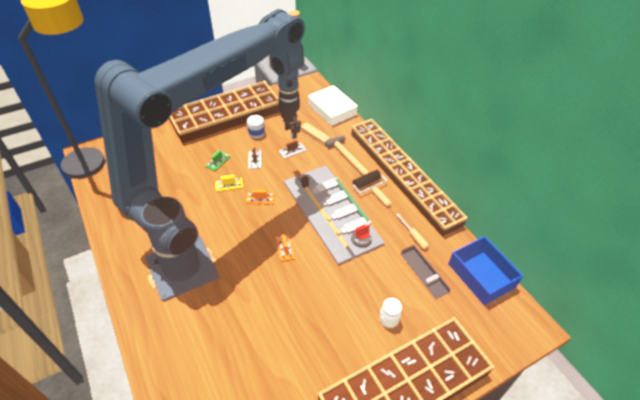

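View pics/sc9.png

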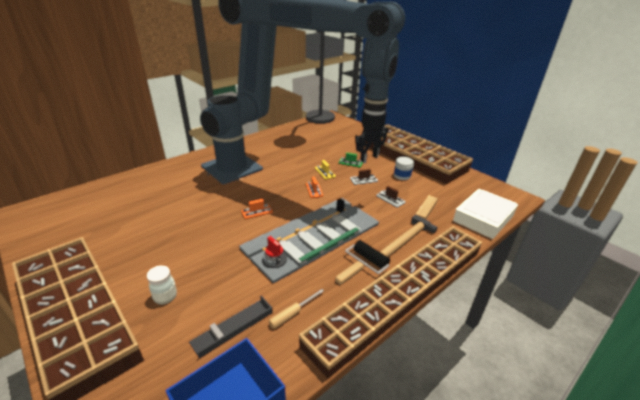

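```bash
python3 - <<'E'
from h import *
s=np.load("s.npy",allow_pickle=True).item()
f=lambda L:[(370+a/3,10+b/3) for a,b in L]
carrier(s,f([(37,510),(173,507),(155,752),(31,742)]),1)
carrier(s,f([(122,606),(152,604),(143,743),(113,742)]),1,48)
carrier(s,f([(107,37),(373,180),(295,318),(35,188)]),1)
carrier(s,f([(192,107),(342,180),(318,216),(180,143)]),1,48)
E
```

```text
centre [576.8 338.2   8. ] long axis 1.2 sides [49.5 99.5 49.9 93.9]
centre [577.2 338.7  48. ] long axis 1.1 sides [ 9.8 50.8 10.4 49.7]
centre [420.3 362.2   8. ] long axis 64.9 sides [ 99.7  47.3 100.3  47.8]
centre [419.7 362.   48. ] long axis 65.7 sides [48.8 10.9 46.2  9.4]
```

Call:
{"fn": "apply_moves", "kwargs": {"commands": [{"offset":[-0.34,0.77,0.4],"roll":-0.1,"gripper":0.6},{"offset":[-0.34,0.77,0.6],"roll":-0.1,"gripper":0.6},{"offset":[-0.34,0.77,0.6],"roll":-0.1,"gripper":0.6},{"offset":[-0.34,0.77,0.6],"roll":0,"gripper":0.6},{"offset":[-0.34,0.77,0.6],"roll":0,"gripper":0.6}]}}

```text
time_s: 14.55
ee_pos: [572.7, 337.0, 126.0]
eef_rot: [-0.001, -0.007, 1.0, -0.001]
wrist_force: [0.4, -0.1, 0.2]
opening: 51.4
```

Call:
{"fn": "apply_moves", "kwargs": {"commands": [{"offset":[0,0,0.1],"roll":0,"gripper":0.6},{"offset":[0,0,0],"roll":0,"gripper":0.6},{"offset":[0,0,0],"roll":0,"gripper":0.6},{"offset":[0,0,0],"roll":0,"gripper":0.6},{"offset":[0,0,0],"roll":0,"gripper":0.6}]}}

```text
time_s: 15.05
ee_pos: [572.9, 337.7, 126.2]
eef_rot: [0.001, -0.007, 1.0, 0.0]
wrist_force: [-0.6, -0.1, -0.1]
opening: 51.1
```

```bash
python3 - <<'E'
from h import *
st()
s=snap("wrist","w11",None,1.25);np.save("s.npy",s,allow_pickle=True)
E
```

```text
t 15.05 pos [572.9 337.7 126.2] yaw_y 90.85 z [ 0.002  0.001 -1.   ] F [-0.6 -0.1 -0.1] M [ 0.01 -0.02 -0.  ] op 51.1 j6 0.42
```

View pics/w11.png

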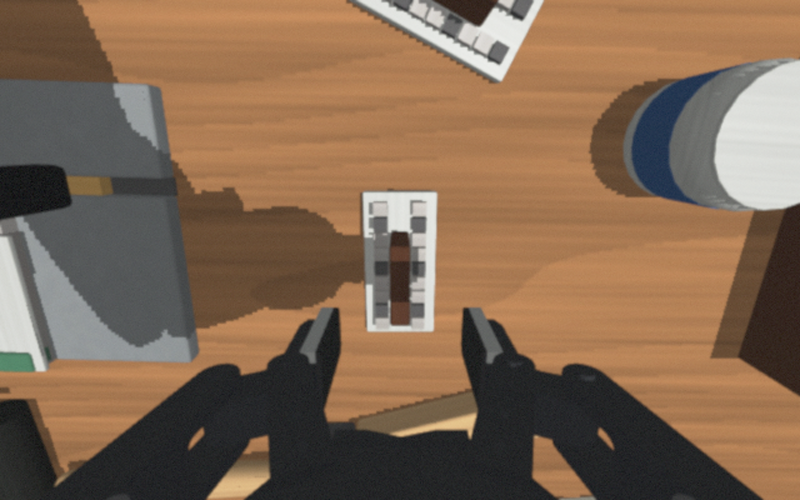

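Call:
{"fn": "apply_moves", "kwargs": {"commands": [{"offset":[-0.14,0,0.8],"roll":0,"gripper":0.6},{"offset":[0,0,0.8],"roll":0,"gripper":0.6},{"offset":[0,0,0.8],"roll":0,"gripper":0.6},{"offset":[0,0,0.6],"roll":0,"gripper":0.6},{"offset":[0,0,0.2],"roll":0,"gripper":0.5}]}}

```text
time_s: 15.6
ee_pos: [574.6, 337.6, 42.6]
eef_rot: [-0.002, -0.008, 1.0, -0.001]
wrist_force: [1.0, -0.2, -0.5]
opening: 42.5
```

Call:
{"fn": "apply_moves", "kwargs": {"commands": [{"offset":[0,0,0],"roll":0,"gripper":0.1},{"offset":[0,0,0],"roll":0,"gripper":0},{"offset":[0,0,0],"roll":0,"gripper":0},{"offset":[0,0,0],"roll":0,"gripper":0},{"offset":[0,0,0],"roll":0,"gripper":0}], "newtons": 60}}

```text
time_s: 16.1
ee_pos: [576.8, 338.8, 46.3]
eef_rot: [0.001, -0.008, 1.0, 0.0]
wrist_force: [-0.2, -0.1, 2.4]
opening: 11.0
```

```bash
python3 - <<'E'
from h import *
st()
s=snap("wrist","w12",None,1.25);np.save("s.npy",s,allow_pickle=True)
E
```

```text
t 16.1 pos [576.8 338.8  46.3] yaw_y 90.9 z [ 0.002  0.001 -1.   ] F [-0.2 -0.1  2.4] M [-0.02  0.08  0.04] op 11.0 j6 0.42
```

View pics/w12.png

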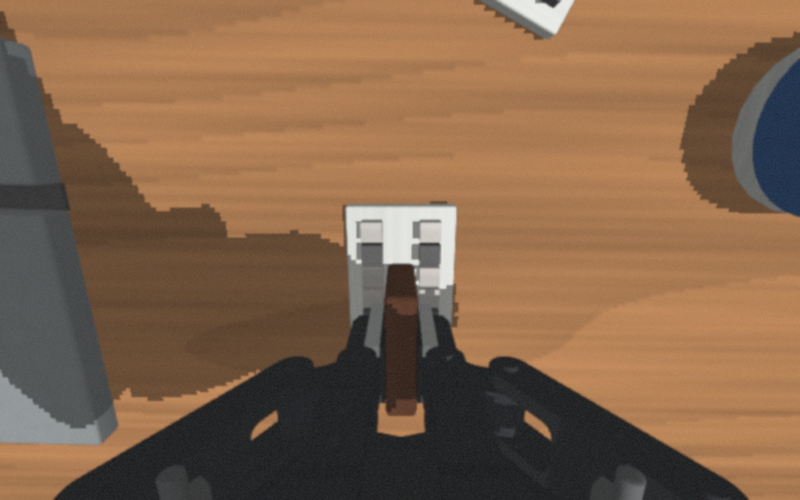

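Carrier A is gripped with its bar centred at (400,340). I'll lift it and carry it to the apron in front of the middle bay.

Call:
{"fn": "apply_moves", "kwargs": {"commands": [{"offset":[0,0,-0.4],"roll":0,"gripper":0},{"offset":[0,0,-0.7],"roll":0,"gripper":0},{"offset":[0,0,-0.8],"roll":0,"gripper":0},{"offset":[0,0,-0.8],"roll":0,"gripper":0},{"offset":[0.1,-0.5,-0.66],"roll":0,"gripper":0}]}}

```text
time_s: 16.65
ee_pos: [573.5, 326.6, 129.7]
eef_rot: [0.0, -0.009, 1.0, 0.0]
wrist_force: [0.5, -0.8, -2.9]
opening: 10.9
```

Call:
{"fn": "apply_moves", "kwargs": {"commands": [{"offset":[0.28,-0.93,0],"roll":0,"gripper":0},{"offset":[0.28,-0.93,0],"roll":0,"gripper":0},{"offset":[0.28,-0.93,0],"roll":0,"gripper":0},{"offset":[0.28,-0.93,0],"roll":0,"gripper":0},{"offset":[0.28,-0.93,0],"roll":0,"gripper":0}]}}

```text
time_s: 17.15
ee_pos: [539.4, 207.1, 128.7]
eef_rot: [-0.001, -0.008, 1.0, -0.0]
wrist_force: [0.3, 0.1, -2.7]
opening: 11.1
```

Call:
{"fn": "apply_moves", "kwargs": {"commands": [{"offset":[0.28,-0.93,0],"roll":0,"gripper":0},{"offset":[0.28,-0.93,0],"roll":0,"gripper":0},{"offset":[0.28,-0.93,0],"roll":0,"gripper":0},{"offset":[0.28,-0.93,0],"roll":0,"gripper":0},{"offset":[0.28,-0.93,0],"roll":0,"gripper":0}]}}

```text
time_s: 17.65
ee_pos: [506.0, 90.6, 128.8]
eef_rot: [-0.001, -0.008, 1.0, -0.0]
wrist_force: [-0.8, -0.8, -2.6]
opening: 11.0
```

Call:
{"fn": "apply_moves", "kwargs": {"commands": [{"offset":[0.28,-0.93,0],"roll":0.1,"gripper":0},{"offset":[0.28,-0.93,0],"roll":0.1,"gripper":0},{"offset":[0.28,-0.93,0],"roll":0.1,"gripper":0},{"offset":[0.28,-0.93,0],"roll":0,"gripper":0},{"offset":[0.28,-0.93,0],"roll":0,"gripper":0}]}}

```text
time_s: 18.15
ee_pos: [470.5, -25.3, 128.7]
eef_rot: [-0.001, 0.008, 1.0, -0.0]
wrist_force: [0.0, -0.1, -2.0]
opening: 10.9
```

```bash
python3 - <<'E'
from h import *
st()
s=snap("wrist","w13",None,1.25);np.save("s.npy",s,allow_pickle=True)
E
```

```text
t 18.15 pos [470.5 -25.3 128.7] yaw_y 89.08 z [-0.001 -0.    -1.   ] F [ 0.  -0.1 -2. ] M [ 0.03 -0.04 -0.02] op 10.9 j6 -0.18
```

View pics/w13.png

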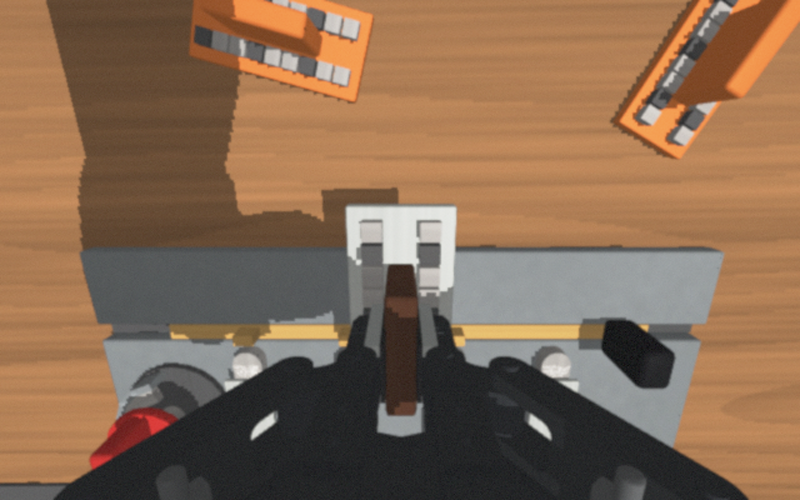

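```bash
python3 - <<'E'
from h import *
s=np.load("s.npy",allow_pickle=True).item()
for u,v,z in [(81,250,14),(721,250,14),(245,350,24),(556,350,24),(345,207,8+82),(456,207,90)]: print(px2w(s,u/1.25,v/1.25,z).round(1))
im=s["color"][:,:,::-1][180:320,60:580]
cv2.imwrite("pics/z2.png",cv2.resize(im,(800,215)))
cv2.imwrite("pics/z3.png",cv2.resize(s["color"][:,:,::-1][150:300,240:400],None,fx=5,fy=5,interpolation=cv2.INTER_CUBIC))
E
```

```text
[ 460.3 -236.2   14. ]
[466.7 189.   14. ]
[ 531.  -132.7   24. ]
[534.2  82.7  24. ]
[422.2 -47.4  90. ]
[422.9   0.7  90. ]
```

View pics/z3.png

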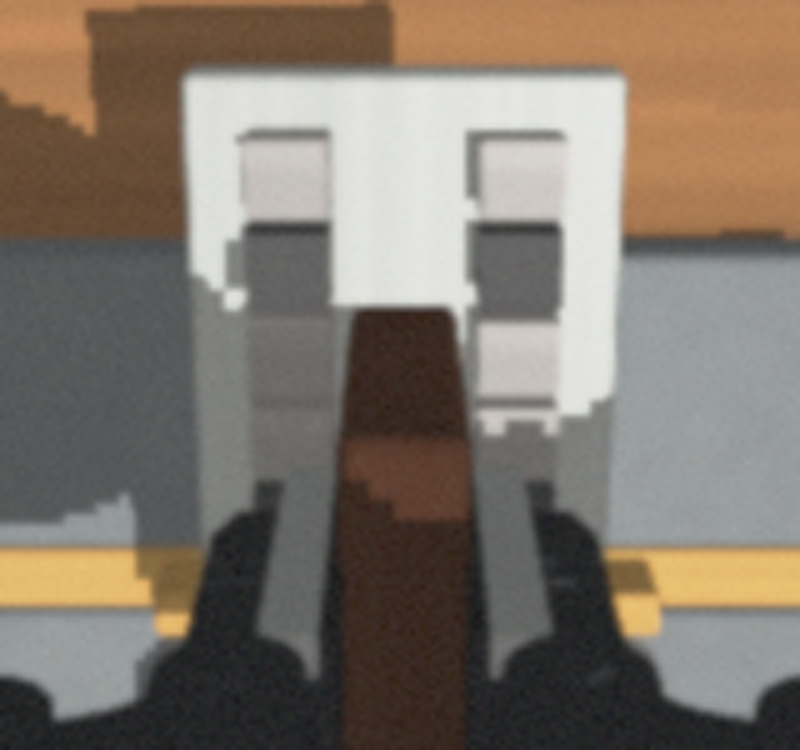

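Call:
{"fn": "apply_moves", "kwargs": {"commands": [{"offset":[0,0,0.8],"roll":0,"gripper":0},{"offset":[0,0,0.8],"roll":0,"gripper":0},{"offset":[0,0,0.7],"roll":0,"gripper":0},{"offset":[0,0,0.3],"roll":0,"gripper":0},{"offset":[0,0,0.06],"roll":0,"gripper":0}]}}

```text
time_s: 18.7
ee_pos: [470.4, -23.9, 61.1]
eef_rot: [-0.002, 0.008, 1.0, 0.0]
wrist_force: [0.2, 0.1, -1.9]
opening: 10.9
```

Call:
{"fn": "apply_moves", "kwargs": {"commands": [{"offset":[0,0,0],"roll":0,"gripper":0},{"offset":[0,0,0],"roll":0,"gripper":0},{"offset":[0,0,0.02],"roll":0,"gripper":0},{"offset":[0,0,0],"roll":0,"gripper":0},{"offset":[0,0,0],"roll":0,"gripper":0}]}}

```text
time_s: 19.2
ee_pos: [472.2, -23.9, 62.3]
eef_rot: [0.0, 0.008, 1.0, -0.0]
wrist_force: [0.3, -0.7, -1.7]
opening: 11.1
```

```bash
python3 - <<'E'
from h import *
st()
s=snap("wrist","w14",None,1.25);np.save("s.npy",s,allow_pickle=True)
E
```

```text
t 19.2 pos [472.2 -23.9  62.3] yaw_y 89.1 z [ 0.001 -0.    -1.   ] F [ 0.3 -0.7 -1.7] M [ 0.01 -0.01  0.03] op 11.1 j6 -0.18
```

View pics/w14.png

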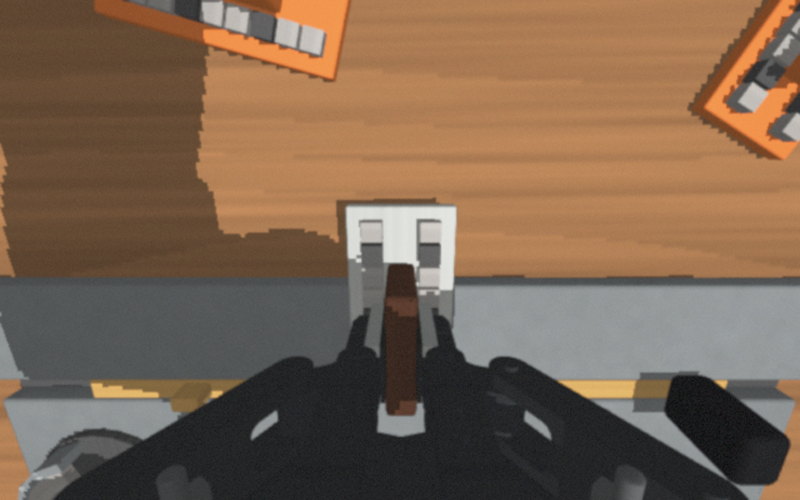

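Call:
{"fn": "apply_moves", "kwargs": {"commands": [{"offset":[0,0,0.06],"roll":0,"gripper":0},{"offset":[-0.2,0,0],"roll":0,"gripper":0},{"offset":[-0.3,0,0],"roll":0,"gripper":0},{"offset":[-0.3,0,0],"roll":0,"gripper":0},{"offset":[-0.1,0,0],"roll":0,"gripper":0}]}}

```text
time_s: 19.75
ee_pos: [495.8, -24.4, 60.3]
eef_rot: [0.001, 0.008, 1.0, -0.0]
wrist_force: [-0.1, 0.6, -1.5]
opening: 11.0
```

```bash
python3 -c "
from h import *
st()"
```

```text
t 19.75 pos [495.8 -24.4  60.3] yaw_y 89.11 z [ 0.001 -0.    -1.   ] F [-0.1  0.6 -1.5] M [-0.   -0.02  0.06] op 11.0 j6 -0.17
```

Call:
{"fn": "apply_moves", "kwargs": {"commands": [{"offset":[-0.1,0,0],"roll":0,"gripper":0},{"offset":[-0.3,0,0],"roll":0,"gripper":0},{"offset":[-0.3,0,0],"roll":0,"gripper":0},{"offset":[-0.3,0,0],"roll":0,"gripper":0},{"offset":[-0.1,0,0],"roll":0,"gripper":0}]}}

```text
time_s: 20.25
ee_pos: [523.1, -24.7, 60.3]
eef_rot: [0.0, 0.008, 1.0, -0.0]
wrist_force: [-0.3, -0.6, -1.8]
opening: 11.0
```

```bash
python3 - <<'E'
from h import *
st()
s=snap("wrist","w15",None,1.25);np.save("s.npy",s,allow_pickle=True)
E
```

```text
t 20.25 pos [523.1 -24.7  60.3] yaw_y 89.11 z [ 0.001 -0.    -1.   ] F [-0.3 -0.6 -1.8] M [0.04 0.04 0.04] op 11.0 j6 -0.16
```

View pics/w15.png

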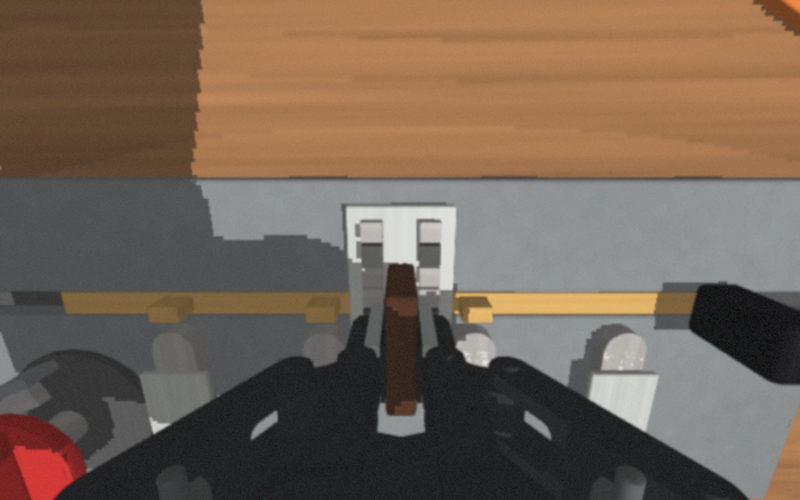

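Call:
{"fn": "apply_moves", "kwargs": {"commands": [{"offset":[-0.2,0,0],"roll":0,"gripper":0},{"offset":[-0.4,0,0],"roll":0,"gripper":0},{"offset":[-0.5,0,0],"roll":0,"gripper":0},{"offset":[-0.5,0,0],"roll":0,"gripper":0},{"offset":[-0.3,0,0],"roll":0,"gripper":0}]}}

```text
time_s: 20.8
ee_pos: [570.9, -25.5, 60.3]
eef_rot: [0.001, 0.008, 1.0, -0.0]
wrist_force: [-2.6, 1.5, 1.2]
opening: 10.8
```

```bash
python3 -c "
from h import *
st()"
```

```text
t 20.8 pos [570.9 -25.5  60.3] yaw_y 89.1 z [ 0.001 -0.    -1.   ] F [-2.6  1.5  1.2] M [ 0.    0.42 -0.05] op 10.8 j6 -0.15
```

Call:
{"fn": "apply_moves", "kwargs": {"commands": [{"offset":[-0.2,0,0],"roll":0,"gripper":0},{"offset":[-0.15,0,0],"roll":0,"gripper":0},{"offset":[-0.1,0,0],"roll":0,"gripper":0},{"offset":[-0.1,0,0],"roll":0,"gripper":0},{"offset":[0,0,0],"roll":0,"gripper":0}]}}

```text
time_s: 21.3
ee_pos: [582.7, -25.6, 60.3]
eef_rot: [-0.001, 0.008, 1.0, 0.0]
wrist_force: [-2.2, -0.4, 1.0]
opening: 11.0
```

```bash
python3 - <<'E'
from h import *
st()
s=snap("wrist","w16",None,1.25);np.save("s.npy",s,allow_pickle=True)
E
```

```text
t 21.3 pos [582.7 -25.6  60.3] yaw_y 89.1 z [-0.001  0.    -1.   ] F [-2.2 -0.4  1. ] M [-0.04  0.52  0.02] op 11.0 j6 -0.14
```

View pics/w16.png

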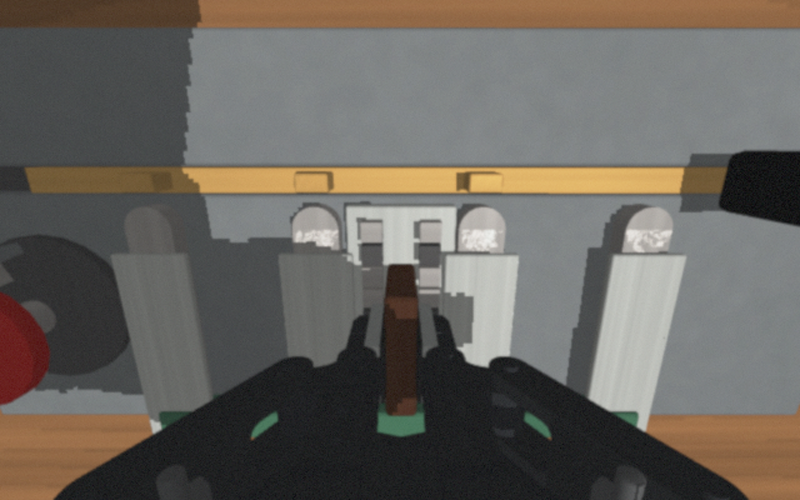

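Call:
{"fn": "apply_moves", "kwargs": {"commands": [{"offset":[-0.08,0,0],"roll":0,"gripper":0},{"offset":[-0.06,0,0],"roll":0,"gripper":0},{"offset":[-0.04,0,0],"roll":0,"gripper":0},{"offset":[0,0,0],"roll":0,"gripper":0},{"offset":[0,0,0],"roll":0,"gripper":0}]}}

```text
time_s: 21.85
ee_pos: [583.1, -25.6, 60.7]
eef_rot: [-0.005, 0.008, 1.0, -0.0]
wrist_force: [-14.1, -0.5, 8.7]
opening: 10.6
```

```bash
python3 -c "
from h import *
st()"
```

```text
t 21.85 pos [583.1 -25.6  60.7] yaw_y 89.09 z [-0.01 -0.   -1.  ] F [-14.1  -0.5   8.7] M [0.02 2.56 0.01] op 10.6 j6 -0.14
```

Call:
{"fn": "apply_moves", "kwargs": {"commands": [{"offset":[0.16,0,0],"roll":0,"gripper":0},{"offset":[0,0,0],"roll":0,"gripper":0.3},{"offset":[0,0,0],"roll":0,"gripper":0.4},{"offset":[0,0,-0.4],"roll":0,"gripper":0.4},{"offset":[0,0,-1],"roll":0,"gripper":0.4}]}}

```text
time_s: 22.35
ee_pos: [582.1, -25.4, 93.4]
eef_rot: [-0.002, 0.008, 1.0, 0.0]
wrist_force: [0.1, -0.2, 0.2]
opening: 34.1
```

Call:
{"fn": "apply_moves", "kwargs": {"commands": [{"offset":[0,0,-1],"roll":0,"gripper":0.5},{"offset":[0.2,0.5,-1],"roll":0,"gripper":0.5},{"offset":[0.2,1,-1],"roll":0,"gripper":0.5},{"offset":[0.3,1,-1],"roll":0,"gripper":0.5},{"offset":[0.3,1,0],"roll":0,"gripper":0.6}]}}

```text
time_s: 22.85
ee_pos: [563.0, 63.0, 201.5]
eef_rot: [0.005, 0.008, 1.0, 0.0]
wrist_force: [0.5, 0.5, 0.0]
opening: 50.9
```

```bash
python3 - <<'E'
from h import *
st()
s=snap("wrist","w17",None,1.25);np.save("s.npy",s,allow_pickle=True)
E
```

```text
t 22.85 pos [563.   63.  201.5] yaw_y 89.07 z [ 0.011  0.    -1.   ] F [0.5 0.5 0. ] M [-0.03 -0.04  0.02] op 50.9 j6 0.01
```

View pics/w17.png

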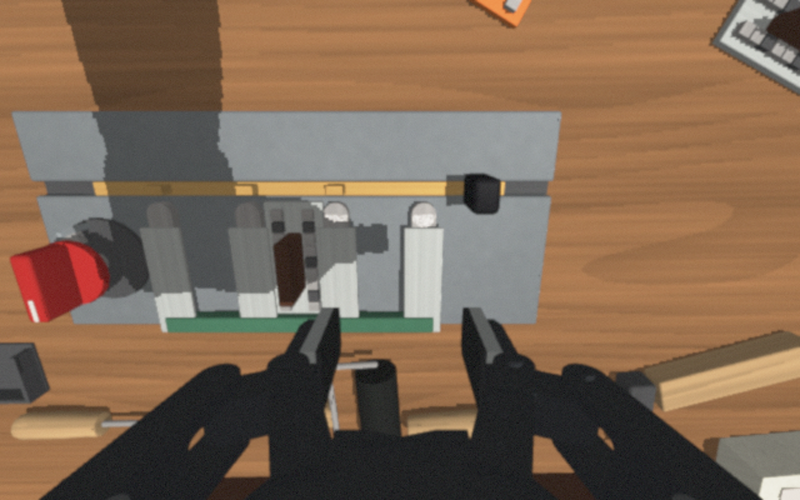

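Carrier A sits flush with the noses at (295,250) and touches the stop. Now for carrier B.

Call:
{"fn": "apply_moves", "kwargs": {"commands": [{"offset":[0.47,1,0],"roll":0,"gripper":0.6},{"offset":[0.47,1,0],"roll":0,"gripper":0.6},{"offset":[0.47,1,0],"roll":0,"gripper":0.6},{"offset":[0.47,1,0],"roll":0,"gripper":0.6},{"offset":[0.47,1,0],"roll":0,"gripper":0.6}]}}

```text
time_s: 23.4
ee_pos: [503.3, 189.2, 196.1]
eef_rot: [0.001, 0.008, 1.0, 0.0]
wrist_force: [0.3, -0.1, 0.4]
opening: 51.5
```

Call:
{"fn": "apply_moves", "kwargs": {"commands": [{"offset":[0.47,1,0],"roll":0,"gripper":0.6},{"offset":[0.47,1,0],"roll":0,"gripper":0.6},{"offset":[0.47,1,0],"roll":0,"gripper":0.6},{"offset":[0.47,1,0],"roll":0,"gripper":0.6},{"offset":[0.47,1,0],"roll":0,"gripper":0.6}]}}

```text
time_s: 23.9
ee_pos: [446.5, 315.3, 196.2]
eef_rot: [0.001, 0.008, 1.0, 0.0]
wrist_force: [-0.5, 0.3, 0.1]
opening: 51.1
```

Call:
{"fn": "apply_moves", "kwargs": {"commands": [{"offset":[0.47,0.8,0],"roll":0,"gripper":0.6},{"offset":[0.47,0.8,0],"roll":-1,"gripper":0.6},{"offset":[0,0,0],"roll":-1,"gripper":0.6},{"offset":[0,0,0],"roll":-1,"gripper":0.6},{"offset":[0,0,0],"roll":-1,"gripper":0.6}]}}

```text
time_s: 24.4
ee_pos: [423.9, 355.0, 196.1]
eef_rot: [0.001, -0.203, 0.979, 0.0]
wrist_force: [-0.1, 0.4, -0.6]
opening: 50.9
```

Call:
{"fn": "apply_moves", "kwargs": {"commands": [{"offset":[0,0,0],"roll":-1,"gripper":0.6},{"offset":[0,0,0],"roll":-1,"gripper":0.6},{"offset":[0,0,0],"roll":-1,"gripper":0.6},{"offset":[0,0,0],"roll":-1,"gripper":0.6},{"offset":[0,0,0],"roll":-1,"gripper":0.6}]}}

```text
time_s: 24.9
ee_pos: [424.1, 354.7, 196.1]
eef_rot: [0.001, -0.449, 0.894, 0.0]
wrist_force: [-1.1, 0.1, -0.7]
opening: 51.6
```

```bash
python3 - <<'E'
from h import *
st()
s=snap("wrist","w18",None,1.25);np.save("s.npy",s,allow_pickle=True)
E
```

```text
t 24.9 pos [424.1 354.7 196.1] yaw_y 143.35 z [ 0.001  0.001 -1.   ] F [-1.1  0.1 -0.7] M [-0.   -0.   -0.08] op 51.6 j6 -0.36
```

View pics/w18.png

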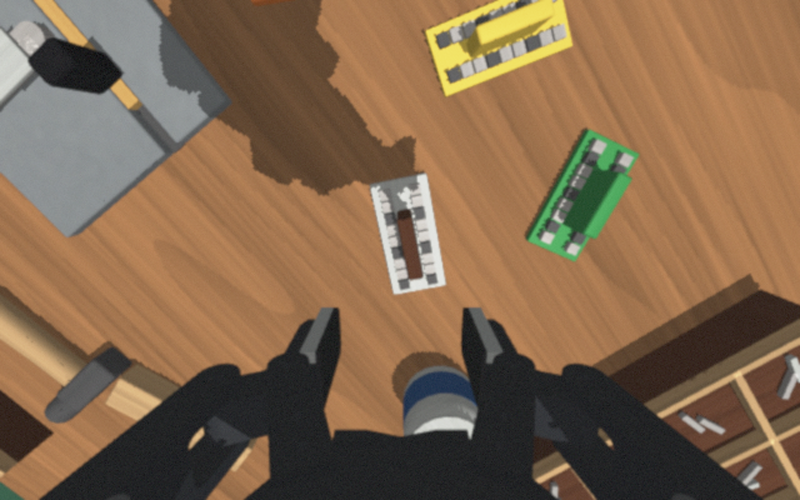

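```bash
python3 - <<'E'
from h import *
s=np.load("s.npy",allow_pickle=True).item()
im=s["color"][:,:,::-1][130:245,280:370]
cv2.imwrite("pics/z4.png",cv2.resize(im,None,fx=5,fy=5,interpolation=cv2.INTER_CUBIC))
carrier(s,[(371,186),(427,175),(444,284),(397,294)])
print(px2w(s,437/1.25,385/1.25,55))
E
```

```text
centre [419. 363.   8.] long axis 64.7 sides [47.1 97.5 43.3 99. ]
[469.76619213 468.38328584  55.        ]
```

View pics/z4.png

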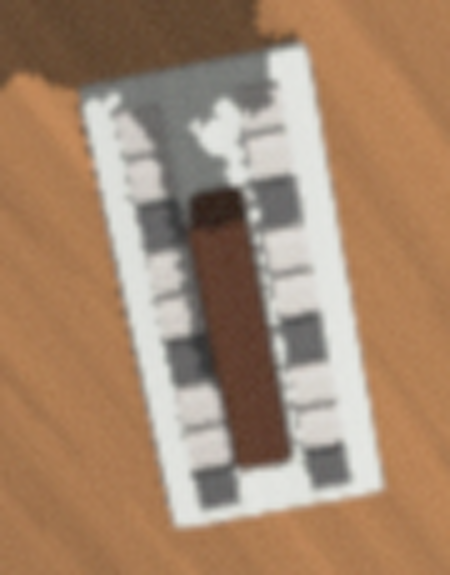

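```bash
python3 - <<'E'
from h import *
s=np.load("s.npy",allow_pickle=True).item()
f=lambda L:[(280+a/5,130+b/5) for a,b in L]
carrier(s,f([(82,88),(302,43),(382,488),(177,527)]),1)
carrier(s,f([(192,230),(245,222),(290,458),(237,467)]),1,48)
S,Rm=st()
d=np.array([419.3,362.8,S["ee_pos"][2]])-S["ee_pos"]
print("tool units",(Rm.T@d/25).round(3))
E
```

```text
centre [419.3 362.2   8. ] long axis 64.7 sides [ 46.3  99.8  47.1 100. ]
centre [419.4 362.1  48. ] long axis 64.2 sides [ 9.9 47.3 10.4 47.6]
t 24.95 pos [424.1 354.7 196.1] yaw_y 143.5 z [ 0.001  0.001 -1.   ] F [-0.1  0.5  0. ] M [ 0.02  0.03 -0.01] op 51.4 j6 -0.36
tool units [-0.147  0.349  0.   ]
```

Call:
{"fn": "apply_moves", "kwargs": {"commands": [{"offset":[-0.13,0.33,0.4],"roll":-0.4,"gripper":0.6},{"offset":[0,0,0.8],"roll":-0.5,"gripper":0.6},{"offset":[0,0,0.8],"roll":-0.5,"gripper":0.6},{"offset":[0,0,0.8],"roll":-0.45,"gripper":0.6},{"offset":[0,0,0.6],"roll":0,"gripper":0.6}]}}

```text
time_s: 25.45
ee_pos: [418.0, 362.0, 108.2]
eef_rot: [-0.001, -0.531, 0.847, 0.0]
wrist_force: [-0.5, -0.7, -0.7]
opening: 51.3
```

```bash
python3 - <<'E'
from h import *
st()
s=snap("wrist","w19",None,1.25);np.save("s.npy",s,allow_pickle=True)
E
```

```text
t 25.45 pos [418.  362.  108.2] yaw_y 154.2 z [-0.002 -0.001 -1.   ] F [-0.5 -0.7 -0.7] M [-0.04 -0.   -0.02] op 51.3 j6 -0.53
```

View pics/w19.png

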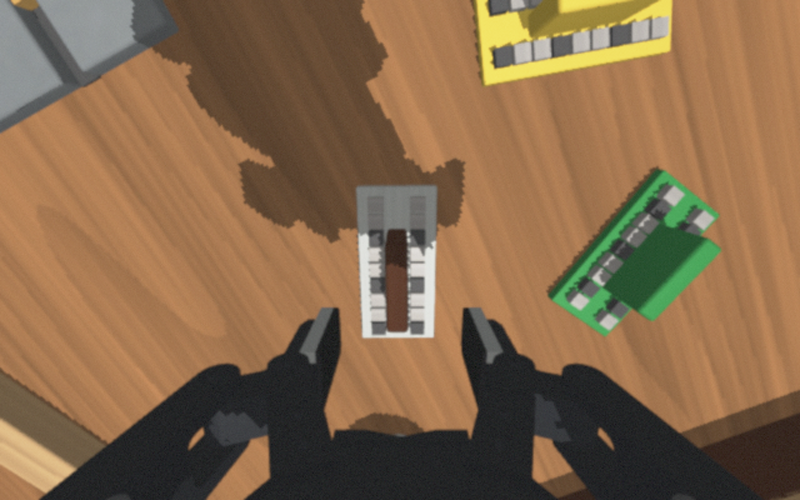

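Call:
{"fn": "apply_moves", "kwargs": {"commands": [{"offset":[0,-0.04,0.6],"roll":0,"gripper":0.6},{"offset":[0,0,0.7],"roll":0,"gripper":0.6},{"offset":[0,0,0.7],"roll":0,"gripper":0.6},{"offset":[0,0,0.4],"roll":0,"gripper":0.6},{"offset":[0,0,0.2],"roll":0,"gripper":0.5}]}}

```text
time_s: 26.0
ee_pos: [419.5, 361.3, 44.3]
eef_rot: [-0.001, -0.531, 0.847, -0.0]
wrist_force: [-0.3, 0.7, 0.1]
opening: 42.6
```

Call:
{"fn": "apply_moves", "kwargs": {"commands": [{"offset":[0,0,0],"roll":0,"gripper":0.1},{"offset":[0,0,0],"roll":0,"gripper":0},{"offset":[0,0,0],"roll":0,"gripper":0},{"offset":[0,0,0],"roll":0,"gripper":0},{"offset":[0,0,0],"roll":0,"gripper":0}]}}

```text
time_s: 26.5
ee_pos: [420.6, 362.0, 46.4]
eef_rot: [0.001, -0.531, 0.847, 0.0]
wrist_force: [1.2, -0.6, 2.6]
opening: 10.6
```

```bash
python3 - <<'E'
from h import *
S,Rm=st()
# target above apron before bay0 : bed(-60,72)
th=-0.0154; c=np.array([532.8,-24.9])+np.array([-60*np.cos(th)-72*np.sin(th),-60*np.sin(th)+72*np.cos(th)])
d=np.array([c[0],c[1],S["ee_pos"][2]])-S["ee_pos"]; print(c,d)
print("tool units now",(Rm.T@d/25).round(3), "roll", (S and (np.degrees(np.arctan2(Rm[1,1],Rm[0,1]))-89.12)/6))
s=snap("wrist","w20",None,1.25)
E
```

```text
t 26.5 pos [420.6 362.   46.4] yaw_y 154.2 z [ 0.002  0.001 -1.   ] F [ 1.2 -0.6  2.6] M [ 0.05  0.04 -0.  ] op 10.6 j6 -0.53
[473.91587083  48.01542589] [  53.30604073 -314.01946562    0.        ]
tool units now [10.38  -7.387 -0.011] roll 10.846392274625236
```

View pics/w20.png

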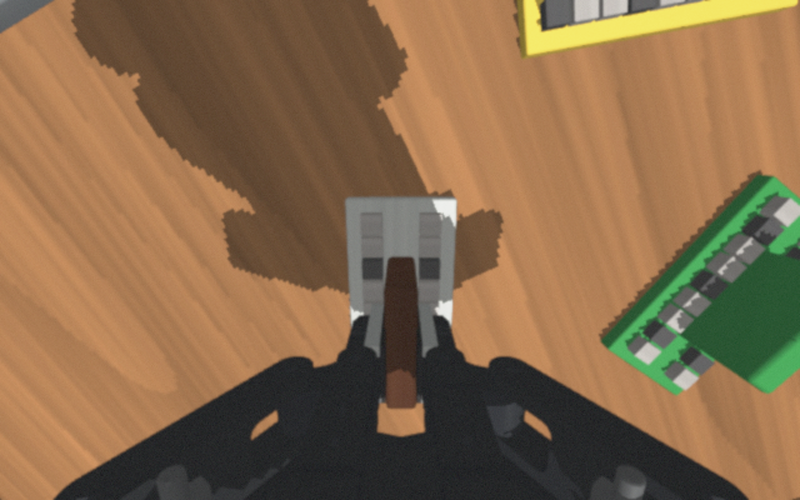

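Call:
{"fn": "apply_moves", "kwargs": {"commands": [{"offset":[0,0,-0.4],"roll":0,"gripper":0},{"offset":[0,0,-0.7],"roll":0,"gripper":0},{"offset":[0,0,-0.8],"roll":0,"gripper":0},{"offset":[0,0,-0.8],"roll":0,"gripper":0},{"offset":[0.38,-0.29,-0.66],"roll":0,"gripper":0}]}}

```text
time_s: 27.05
ee_pos: [421.8, 350.5, 130.3]
eef_rot: [0.0, -0.532, 0.847, 0.0]
wrist_force: [-0.3, 0.0, -1.9]
opening: 11.1
```

Call:
{"fn": "apply_moves", "kwargs": {"commands": [{"offset":[1,-0.71,0],"roll":0,"gripper":0},{"offset":[1,-0.71,0],"roll":0,"gripper":0},{"offset":[1,-0.71,0],"roll":0,"gripper":0},{"offset":[1,-0.71,0],"roll":0,"gripper":0},{"offset":[1,-0.71,0],"roll":0,"gripper":0}]}}

```text
time_s: 27.55
ee_pos: [447.3, 197.3, 129.2]
eef_rot: [-0.001, -0.532, 0.847, 0.0]
wrist_force: [0.9, 0.1, -2.4]
opening: 11.0
```

Call:
{"fn": "apply_moves", "kwargs": {"commands": [{"offset":[1,-0.71,0],"roll":0,"gripper":0},{"offset":[1,-0.71,0],"roll":0,"gripper":0},{"offset":[1,-0.71,0],"roll":0,"gripper":0},{"offset":[1,-0.71,0],"roll":0,"gripper":0},{"offset":[1,-0.71,0],"roll":0.5,"gripper":0}]}}

```text
time_s: 28.05
ee_pos: [472.7, 46.2, 129.2]
eef_rot: [-0.0, -0.508, 0.861, 0.0]
wrist_force: [1.1, 0.1, -1.9]
opening: 10.8
```

Call:
{"fn": "apply_moves", "kwargs": {"commands": [{"offset":[0,0,0],"roll":1,"gripper":0},{"offset":[0,0,0],"roll":1,"gripper":0},{"offset":[0,0,0],"roll":1,"gripper":0},{"offset":[0,0,0],"roll":1,"gripper":0},{"offset":[0,0,0],"roll":1,"gripper":0}]}}

```text
time_s: 28.55
ee_pos: [472.6, 47.4, 129.1]
eef_rot: [-0.001, -0.267, 0.964, 0.0]
wrist_force: [-0.1, 0.2, -1.9]
opening: 11.0
```

Call:
{"fn": "apply_moves", "kwargs": {"commands": [{"offset":[0,0,0],"roll":1,"gripper":0},{"offset":[0,0,0],"roll":1,"gripper":0},{"offset":[0,0,0],"roll":1,"gripper":0},{"offset":[0,0,0],"roll":1,"gripper":0},{"offset":[0,0,0],"roll":0.9,"gripper":0}]}}

```text
time_s: 29.05
ee_pos: [472.6, 47.5, 129.1]
eef_rot: [-0.001, -0.014, 1.0, -0.0]
wrist_force: [-0.1, 0.5, -2.6]
opening: 10.9
```

```bash
python3 - <<'E'
from h import *
S,Rm=st()
s=snap("wrist","w21",None,1.25);np.save("s.npy",s,allow_pickle=True)
E
```

```text
t 29.05 pos [472.6  47.5 129.1] yaw_y 91.56 z [-0.001 -0.    -1.   ] F [-0.1  0.5 -2.6] M [-0.05  0.    0.02] op 10.9 j6 -0.07
```

View pics/w21.png

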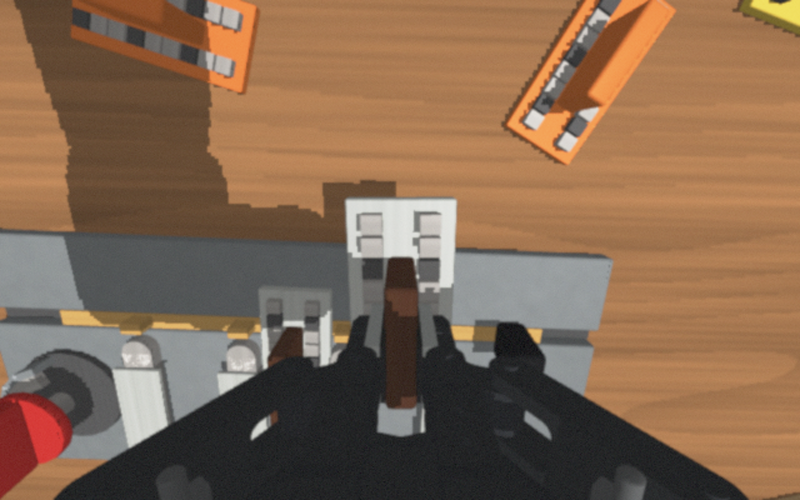

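Carrier A has been knocked back out of the middle bay: its near edge is now at (295,288), in front of the keeper bar. I'll insert B first, then push A home again.

Call:
{"fn": "apply_moves", "kwargs": {"commands": [{"offset":[0,0,0.5],"roll":0.2,"gripper":0},{"offset":[0,0,0.5],"roll":0.21,"gripper":0},{"offset":[0,0,0.2],"roll":0,"gripper":0},{"offset":[0,0,0],"roll":0,"gripper":0},{"offset":[0,0,0],"roll":0,"gripper":0}]}}

```text
time_s: 29.6
ee_pos: [472.9, 47.5, 98.8]
eef_rot: [-0.001, 0.006, 1.0, 0.0]
wrist_force: [0.4, -0.3, -2.3]
opening: 11.0
```

```bash
python3 - <<'E'
from h import *
S,Rm=st()
s=snap("wrist","w22",None,1.25);np.save("s.npy",s,allow_pickle=True)
E
```

```text
t 29.6 pos [472.9  47.5  98.8] yaw_y 89.36 z [-0.001  0.    -1.   ] F [ 0.4 -0.3 -2.3] M [-0.04 -0.   -0.01] op 11.0 j6 -0.03
```

View pics/w22.png

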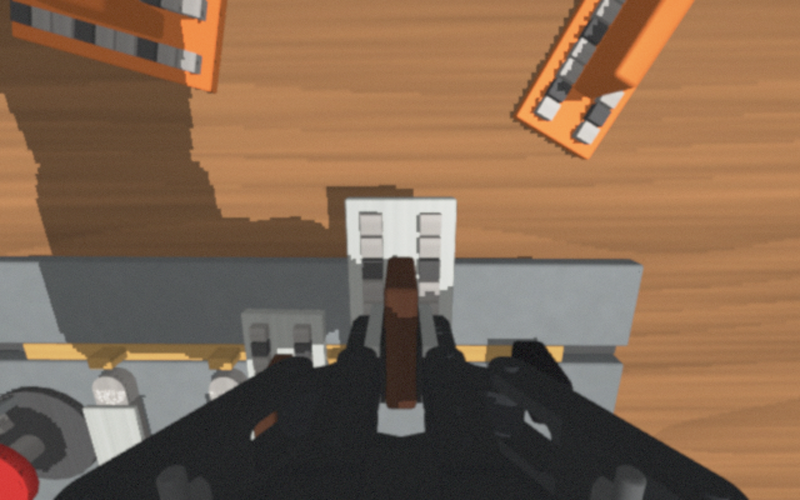

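```bash
python3 - <<'E'
from h import *
s=np.load("s.npy",allow_pickle=True).item()
for u,v,z in [(641,262,14),(113,372,24),(225,372,24),(346,199,60.5),(456,199,60.5),(242,310,22),(324,310,22)]: print(u,v,px2w(s,u/1.25,v/1.25,z).round(1))
E
```

```text
641 262 [466.1 189.5  14. ]
113 372 [ 530.3 -127.7   24. ]
225 372 [531.  -59.2  24. ]
346 199 [421.2  25.8  60.5]
456 199 [421.7  73.   60.5]
242 310 [490.6 -44.2  22. ]
324 310 [491.1   3.8  22. ]
```

Call:
{"fn": "apply_moves", "kwargs": {"commands": [{"offset":[0,-0.03,0.5],"roll":0.04,"gripper":0},{"offset":[0,0,0.6],"roll":0,"gripper":0},{"offset":[0,0,0.3],"roll":0,"gripper":0},{"offset":[0,0,0.1],"roll":0,"gripper":0},{"offset":[-0.2,0,0],"roll":0,"gripper":0}]}}

```text
time_s: 30.15
ee_pos: [477.6, 46.7, 61.5]
eef_rot: [-0.001, 0.008, 1.0, 0.0]
wrist_force: [-0.2, 1.1, -1.4]
opening: 10.8
```

Call:
{"fn": "apply_moves", "kwargs": {"commands": [{"offset":[-0.2,0,0],"roll":0,"gripper":0},{"offset":[-0.3,0,0],"roll":0,"gripper":0},{"offset":[-0.3,0,0],"roll":0,"gripper":0},{"offset":[-0.2,0,0],"roll":0,"gripper":0},{"offset":[0,0,0],"roll":0,"gripper":0}]}}

```text
time_s: 30.65
ee_pos: [504.4, 46.2, 62.0]
eef_rot: [0.0, 0.008, 1.0, -0.0]
wrist_force: [-0.3, -0.2, -2.5]
opening: 11.0
```

```bash
python3 - <<'E'
from h import *
S,Rm=st()
s=snap("wrist","w23",None,1.25);np.save("s.npy",s,allow_pickle=True)
E
```

```text
t 30.65 pos [504.4  46.2  62. ] yaw_y 89.09 z [ 0.001 -0.    -1.   ] F [-0.3 -0.2 -2.5] M [ 0.01  0.05 -0.01] op 11.0 j6 -0.03
```

View pics/w23.png

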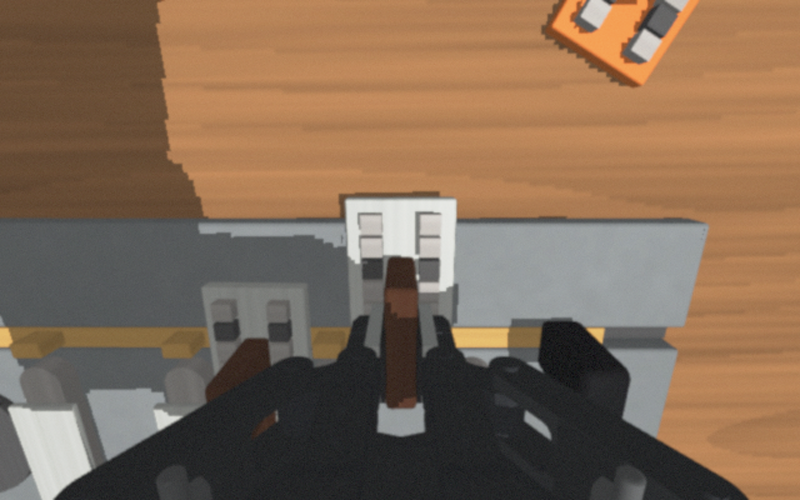

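Call:
{"fn": "apply_moves", "kwargs": {"commands": [{"offset":[0,0,0.07],"roll":0,"gripper":0},{"offset":[0,0,0],"roll":0,"gripper":0},{"offset":[-0.2,0,0],"roll":0,"gripper":0},{"offset":[-0.3,0,0],"roll":0,"gripper":0},{"offset":[-0.2,0,0],"roll":0,"gripper":0}]}}

```text
time_s: 31.2
ee_pos: [521.5, 46.0, 60.4]
eef_rot: [0.0, 0.008, 1.0, -0.0]
wrist_force: [-2.4, -0.2, 4.3]
opening: 10.8
```

```bash
python3 - <<'E'
from h import *
S,Rm=st()
s=snap("wrist","w24",None,1.25);np.save("s.npy",s,allow_pickle=True)
E
```

```text
t 31.2 pos [521.5  46.   60.4] yaw_y 89.1 z [ 0.001 -0.    -1.   ] F [-2.4 -0.2  4.3] M [-0.05  0.61 -0.02] op 10.8 j6 -0.02
```

View pics/w24.png

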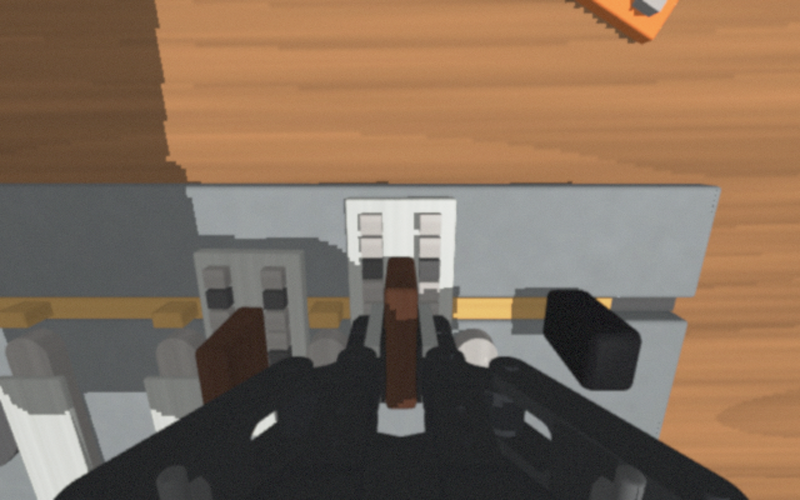

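Call:
{"fn": "apply_moves", "kwargs": {"commands": [{"offset":[-0.3,0.02,0],"roll":0,"gripper":0},{"offset":[-0.4,0,0],"roll":0,"gripper":0},{"offset":[-0.4,0,0],"roll":0,"gripper":0},{"offset":[-0.4,0,0],"roll":0,"gripper":0},{"offset":[-0.4,0,0],"roll":0,"gripper":0}]}}

```text
time_s: 31.75
ee_pos: [569.1, 45.7, 60.4]
eef_rot: [-0.0, 0.008, 1.0, 0.0]
wrist_force: [-4.3, 0.2, 6.0]
opening: 11.1
```

```bash
python3 - <<'E'
from h import *
S,Rm=st()
E
```

```text
t 31.75 pos [569.1  45.7  60.4] yaw_y 89.1 z [-0.  0. -1.] F [-4.3  0.2  6. ] M [-0.01  0.88 -0.04] op 11.1 j6 -0.02
```

Call:
{"fn": "apply_moves", "kwargs": {"commands": [{"offset":[-0.25,0,0],"roll":0,"gripper":0},{"offset":[-0.15,0,0],"roll":0,"gripper":0},{"offset":[-0.1,0,0],"roll":0,"gripper":0},{"offset":[0,0,0],"roll":0,"gripper":0},{"offset":[0,0,0],"roll":0,"gripper":0}]}}

```text
time_s: 32.25
ee_pos: [581.8, 45.5, 60.4]
eef_rot: [0.001, 0.008, 1.0, -0.0]
wrist_force: [-1.4, 0.1, 5.7]
opening: 10.8
```

```bash
python3 - <<'E'
from h import *
S,Rm=st()
E
```

```text
t 32.25 pos [581.8  45.5  60.4] yaw_y 89.1 z [ 0.001 -0.    -1.   ] F [-1.4  0.1  5.7] M [-0.02  0.45 -0.01] op 10.8 j6 -0.02
```

Call:
{"fn": "apply_moves", "kwargs": {"commands": [{"offset":[-0.1,0,0],"roll":0,"gripper":0},{"offset":[-0.1,0,0],"roll":0,"gripper":0},{"offset":[-0.08,0,0],"roll":0,"gripper":0},{"offset":[0,0,0],"roll":0,"gripper":0},{"offset":[0,0,0],"roll":0,"gripper":0}]}}

```text
time_s: 32.75
ee_pos: [586.9, 45.5, 60.4]
eef_rot: [-0.001, 0.008, 1.0, -0.0]
wrist_force: [-6.9, 0.7, 8.1]
opening: 10.8
```

```bash
python3 - <<'E'
from h import *
S,Rm=st()
s=snap("wrist","w25",None,1.25);np.save("s.npy",s,allow_pickle=True)
E
```

```text
t 32.75 pos [586.9  45.5  60.4] yaw_y 89.1 z [-0.002 -0.    -1.   ] F [-6.9  0.7  8.1] M [ 0.    1.17 -0.01] op 10.8 j6 -0.02
```

View pics/w25.png

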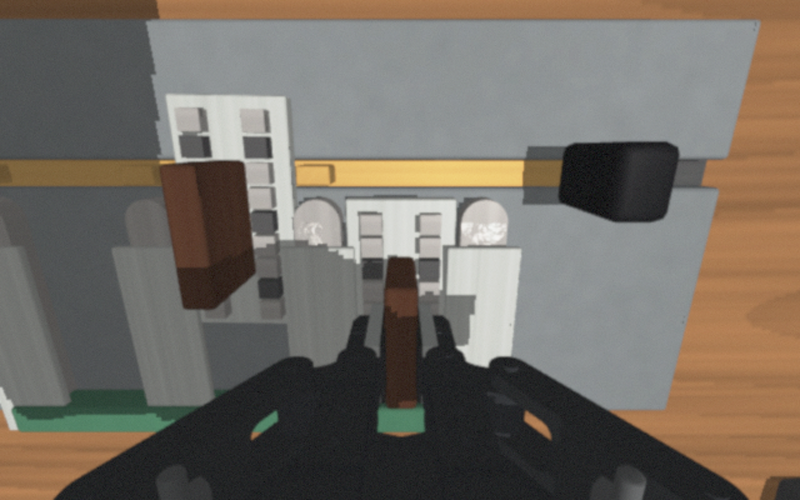

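Call:
{"fn": "apply_moves", "kwargs": {"commands": [{"offset":[-0.08,0,0],"roll":0,"gripper":0},{"offset":[-0.06,0,0],"roll":0,"gripper":0},{"offset":[0,0,0],"roll":0,"gripper":0},{"offset":[0,0,0],"roll":0,"gripper":0},{"offset":[0,0,0],"roll":0,"gripper":0}]}}

```text
time_s: 33.3
ee_pos: [587.2, 45.5, 60.6]
eef_rot: [-0.004, 0.008, 1.0, -0.0]
wrist_force: [-14.6, 0.7, 14.1]
opening: 10.9
```

```bash
python3 - <<'E'
from h import *
S,Rm=st()
s=np.load("s.npy",allow_pickle=True).item()
cv2.imwrite("pics/z5.png",cv2.resize(s["color"][:,:,::-1][60:340,80:300],None,fx=2.7,fy=2.1,interpolation=cv2.INTER_CUBIC))
E
```

```text
t 33.3 pos [587.2  45.5  60.6] yaw_y 89.1 z [-0.009 -0.    -1.   ] F [-14.6   0.7  14.1] M [-0.03  2.69 -0.09] op 10.9 j6 -0.02
```

View pics/z5.png

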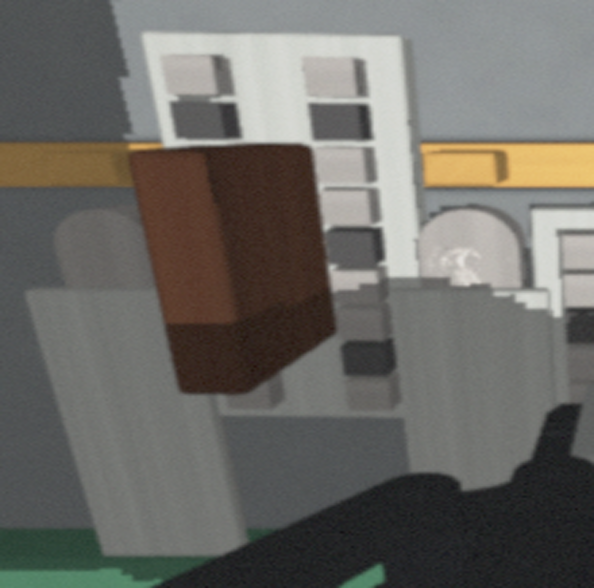

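Carrier A lies flat under the lips but about 42 mm out (zoomed view: its near edge is ahead of the keeper bar). B is home, so I release it and go back to A.

Call:
{"fn": "apply_moves", "kwargs": {"commands": [{"offset":[0.14,0,-0.04],"roll":0,"gripper":0},{"offset":[0,0,0],"roll":0,"gripper":0.3},{"offset":[0,0,0],"roll":0,"gripper":0.4},{"offset":[0,0,-0.4],"roll":0,"gripper":0.4},{"offset":[0,0,-1],"roll":0,"gripper":0.4}]}}

```text
time_s: 33.8
ee_pos: [586.0, 45.5, 93.6]
eef_rot: [-0.003, 0.008, 1.0, 0.0]
wrist_force: [0.3, 0.0, -1.2]
opening: 34.0
```

Call:
{"fn": "apply_moves", "kwargs": {"commands": [{"offset":[0.2,-0.5,-1],"roll":0,"gripper":0.4},{"offset":[0.4,-0.8,-0.4],"roll":0,"gripper":0.4},{"offset":[0.4,-0.8,0],"roll":0,"gripper":0.4},{"offset":[0.4,-0.7,0],"roll":0,"gripper":0.4},{"offset":[0.3,0,0],"roll":0,"gripper":0.4}]}}

```text
time_s: 34.3
ee_pos: [544.5, -25.8, 132.1]
eef_rot: [0.001, 0.009, 1.0, -0.001]
wrist_force: [-0.1, 0.0, -0.4]
opening: 34.1
```

```bash
python3 - <<'E'
from h import *
S,Rm=st()
s=snap("wrist","w26",None,1.25);np.save("s.npy",s,allow_pickle=True)
E
```

```text
t 34.3 pos [544.5 -25.8 132.1] yaw_y 88.94 z [ 0.002 -0.001 -1.   ] F [-0.1  0.  -0.4] M [-0.01 -0.04 -0.01] op 34.1 j6 -0.15
```

View pics/w26.png

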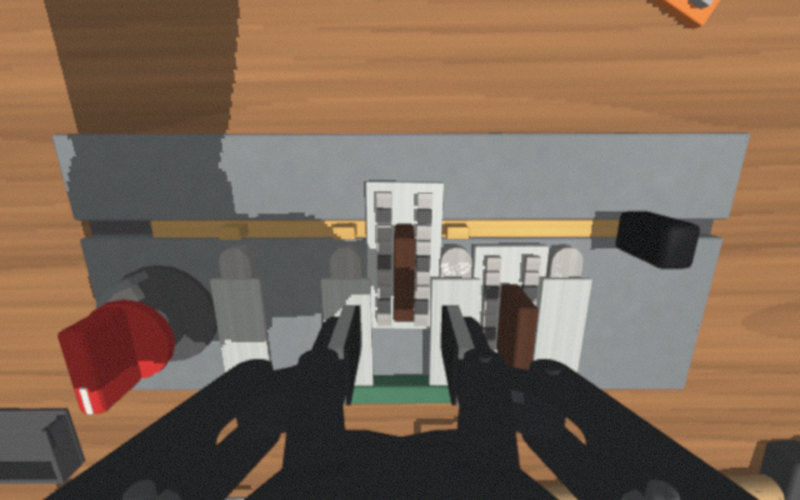

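```bash
python3 - <<'E'
from h import *
s=np.load("s.npy",allow_pickle=True).item()
for u,v,z in [(404,320,62),(404,183,22),(404,327,22)]: print(px2w(s,u/1.25,v/1.25,z).round(1))
E
```

```text
[566.5 -23.   62. ]
[493.5 -21.6  22. ]
[592.2 -23.1  22. ]
```

Call:
{"fn": "apply_moves", "kwargs": {"commands": [{"offset":[0.08,0.08,0.6],"roll":0,"gripper":0.4},{"offset":[0,0,0.8],"roll":0,"gripper":0.4},{"offset":[0,0,0.8],"roll":0,"gripper":0.4},{"offset":[0,0,0.5],"roll":0,"gripper":0.4},{"offset":[0,0,0.15],"roll":0,"gripper":0.3}]}}

```text
time_s: 34.85
ee_pos: [541.2, -21.0, 58.0]
eef_rot: [-0.001, 0.007, 1.0, 0.0]
wrist_force: [-0.1, -0.2, -0.9]
opening: 26.0
```

Call:
{"fn": "apply_moves", "kwargs": {"commands": [{"offset":[0,0,0],"roll":0,"gripper":0},{"offset":[0,0,0],"roll":0,"gripper":0},{"offset":[0,0,0],"roll":0,"gripper":0},{"offset":[0,0,0],"roll":0,"gripper":0},{"offset":[-0.1,0,0],"roll":0,"gripper":0}]}}

```text
time_s: 35.35
ee_pos: [543.7, -23.4, 60.0]
eef_rot: [-0.001, 0.008, 1.0, -0.002]
wrist_force: [-2.7, -6.1, -2.6]
opening: 11.0
```

```bash
python3 - <<'E'
from h import *
S,Rm=st()
s=snap("wrist","w27",None,1.25)
E
```

```text
t 35.35 pos [543.7 -23.4  60. ] yaw_y 89.04 z [-0.002 -0.003 -1.   ] F [-2.7 -6.1 -2.6] M [-1.2   0.69  0.01] op 11.0 j6 -0.15
```

View pics/w27.png

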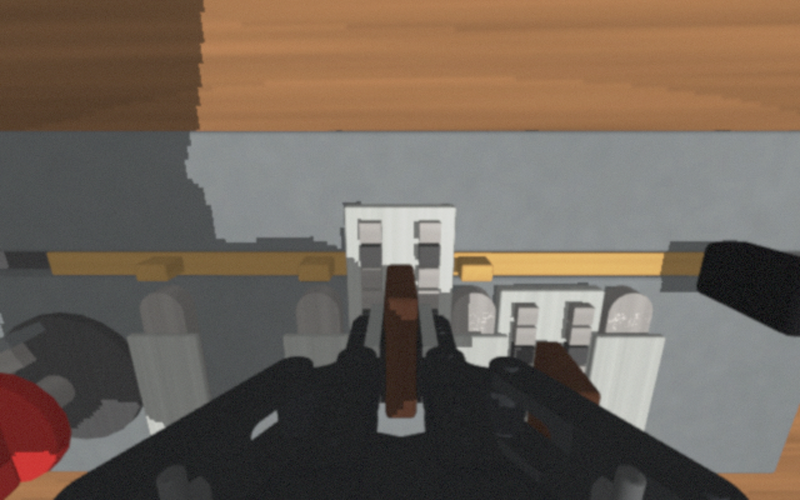

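Call:
{"fn": "apply_moves", "kwargs": {"commands": [{"offset":[-0.1,-0.06,0],"roll":0,"gripper":0},{"offset":[-0.3,0,0],"roll":0,"gripper":0},{"offset":[-0.4,0,0],"roll":0,"gripper":0},{"offset":[-0.4,0,0],"roll":0,"gripper":0},{"offset":[-0.2,0,0],"roll":0,"gripper":0}]}}

```text
time_s: 35.9
ee_pos: [581.1, -24.2, 59.9]
eef_rot: [0.0, 0.008, 1.0, -0.0]
wrist_force: [-1.5, -3.0, -1.6]
opening: 10.6
```

```bash
python3 - <<'E'
from h import *
S,Rm=st()
E
```

```text
t 35.9 pos [581.1 -24.2  59.9] yaw_y 89.1 z [ 0.001 -0.001 -1.   ] F [-1.5 -3.  -1.6] M [-0.82  0.49  0.01] op 10.6 j6 -0.14
```

Call:
{"fn": "apply_moves", "kwargs": {"commands": [{"offset":[-0.15,0,0],"roll":0,"gripper":0},{"offset":[-0.1,0,0],"roll":0,"gripper":0},{"offset":[-0.08,0,0],"roll":0,"gripper":0},{"offset":[0,0,0],"roll":0,"gripper":0},{"offset":[0,0,0],"roll":0,"gripper":0}]}}

```text
time_s: 36.4
ee_pos: [583.2, -24.2, 59.6]
eef_rot: [-0.006, 0.008, 1.0, -0.0]
wrist_force: [-12.5, -3.9, 6.9]
opening: 11.3
```

```bash
python3 - <<'E'
from h import *
S,Rm=st()
E
```

```text
t 36.4 pos [583.2 -24.2  59.6] yaw_y 89.08 z [-0.011 -0.001 -1.   ] F [-12.5  -3.9   6.9] M [-0.87  2.68 -0.03] op 11.3 j6 -0.14
```

Call:
{"fn": "apply_moves", "kwargs": {"commands": [{"offset":[0.16,0,0],"roll":0,"gripper":0},{"offset":[0,0,0],"roll":0,"gripper":0.3},{"offset":[0,0,0],"roll":0,"gripper":0.4},{"offset":[0,0,-0.4],"roll":0,"gripper":0.4},{"offset":[0,0,-1],"roll":0,"gripper":0.4}]}}

```text
time_s: 36.9
ee_pos: [582.6, -23.1, 93.4]
eef_rot: [-0.002, 0.008, 1.0, 0.001]
wrist_force: [-0.6, 0.2, 1.2]
opening: 34.2
```

Call:
{"fn": "apply_moves", "kwargs": {"commands": [{"offset":[0.2,0.9,-1],"roll":0,"gripper":0.5},{"offset":[0.5,1,-1],"roll":0,"gripper":0.5},{"offset":[0.5,1,-0.5],"roll":0,"gripper":0.5},{"offset":[0.5,1,0],"roll":0,"gripper":0.5},{"offset":[0.3,1,0],"roll":0,"gripper":0.5}]}}

```text
time_s: 37.4
ee_pos: [536.5, 100.9, 160.0]
eef_rot: [0.002, 0.008, 1.0, 0.001]
wrist_force: [0.4, 0.5, -0.4]
opening: 42.9
```

```bash
python3 - <<'E'
from h import *
S,Rm=st()
s=snap("wrist","w28",None,1.25);np.save("s.npy",s,allow_pickle=True)
E
```

```text
t 37.4 pos [536.5 100.9 160. ] yaw_y 89.12 z [ 0.004  0.002 -1.   ] F [ 0.4  0.5 -0.4] M [ 0.    0.01 -0.02] op 42.9 j6 0.08
```

View pics/w28.png

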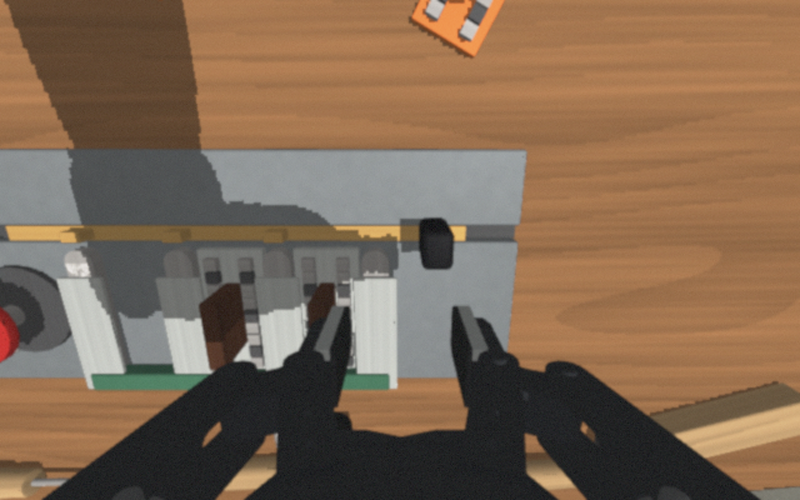

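Both carriers sit behind the keeper line, level with the noses. Now I close the keeper.

Call:
{"fn": "apply_moves", "kwargs": {"commands": [{"offset":[0.32,0.9,0.4],"roll":0,"gripper":0.5},{"offset":[0,0,0.6],"roll":0,"gripper":0.5},{"offset":[0,0,0.6],"roll":0,"gripper":0.5},{"offset":[0,0,0.2],"roll":0,"gripper":0.5},{"offset":[0,0,0],"roll":0,"gripper":0.5}]}}

```text
time_s: 37.95
ee_pos: [527.3, 121.0, 110.5]
eef_rot: [-0.002, 0.008, 1.0, -0.0]
wrist_force: [-0.4, -0.3, -0.4]
opening: 42.9
```

```bash
python3 - <<'E'
from h import *
S,Rm=st()
s=snap("wrist","w29",None,1.25);np.save("s.npy",s,allow_pickle=True)
E
```

```text
t 37.95 pos [527.3 121.  110.5] yaw_y 89.04 z [-0.003 -0.    -1.   ] F [-0.4 -0.3 -0.4] M [-0.01  0.   -0.03] op 42.9 j6 0.12
```

View pics/w29.png

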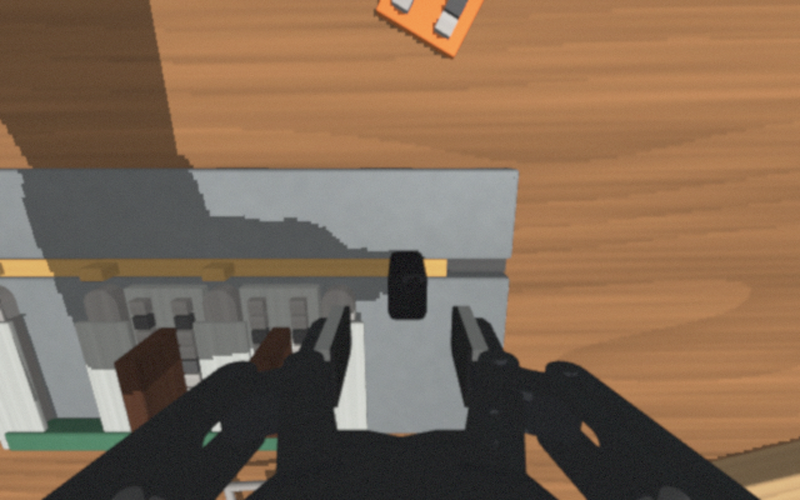

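Call:
{"fn": "apply_moves", "kwargs": {"commands": [{"offset":[0,0.1,0.5],"roll":0,"gripper":0.5},{"offset":[0,0,0.7],"roll":0,"gripper":0.5},{"offset":[0,0,0.6],"roll":0,"gripper":0.5},{"offset":[0,0,0.16],"roll":0,"gripper":0.5},{"offset":[0,0,0],"roll":0,"gripper":0}]}}

```text
time_s: 38.5
ee_pos: [527.3, 124.2, 62.0]
eef_rot: [-0.001, 0.008, 1.0, -0.0]
wrist_force: [-0.1, 0.3, 0.3]
opening: 29.3
```

Call:
{"fn": "apply_moves", "kwargs": {"commands": [{"offset":[0,0,0],"roll":0,"gripper":0},{"offset":[0,0,0],"roll":0,"gripper":0},{"offset":[0,0,0],"roll":0,"gripper":0},{"offset":[0,0.1,0],"roll":0,"gripper":0},{"offset":[0,0.2,0],"roll":0,"gripper":0}]}}

```text
time_s: 39.0
ee_pos: [528.3, 131.6, 63.5]
eef_rot: [-0.0, 0.008, 1.0, -0.0]
wrist_force: [-1.3, -1.2, -1.4]
opening: 19.0
```

```bash
python3 - <<'E'
from h import *
S,Rm=st()
E
```

```text
t 39.0 pos [528.3 131.6  63.5] yaw_y 89.06 z [-0.    -0.001 -1.   ] F [-1.3 -1.2 -1.4] M [-0.24  0.21  0.02] op 19.0 j6 0.14
```

Call:
{"fn": "apply_moves", "kwargs": {"commands": [{"offset":[0,0.2,0],"roll":0,"gripper":0},{"offset":[0,0.3,0],"roll":0,"gripper":0},{"offset":[0,0.2,0],"roll":0,"gripper":0},{"offset":[0,0.1,0],"roll":0,"gripper":0},{"offset":[0,0,0],"roll":0,"gripper":0}]}}

```text
time_s: 39.5
ee_pos: [528.7, 152.9, 63.4]
eef_rot: [0.0, 0.007, 1.0, 0.001]
wrist_force: [-1.4, 1.6, -0.6]
opening: 19.1
```

```bash
python3 - <<'E'
from h import *
S,Rm=st()
E
```

```text
t 39.5 pos [528.7 152.9  63.4] yaw_y 89.15 z [ 0.     0.001 -1.   ] F [-1.4  1.6 -0.6] M [ 0.13  0.3  -0.14] op 19.1 j6 0.17
```

Call:
{"fn": "apply_moves", "kwargs": {"commands": [{"offset":[0,0.15,0],"roll":0,"gripper":0},{"offset":[0,0.12,0],"roll":0,"gripper":0},{"offset":[0,0.1,0],"roll":0,"gripper":0},{"offset":[0,0.06,0],"roll":0,"gripper":0},{"offset":[0,0,0],"roll":0,"gripper":0}]}}

```text
time_s: 40.0
ee_pos: [528.8, 160.4, 63.4]
eef_rot: [-0.0, 0.008, 1.0, -0.003]
wrist_force: [-1.5, -8.0, 1.0]
opening: 18.7
```

```bash
python3 - <<'E'
from h import *
S,Rm=st()
s=snap("wrist","w30",None,1.25);np.save("s.npy",s,allow_pickle=True)
E
```

```text
t 40.0 pos [528.8 160.4  63.4] yaw_y 89.04 z [-0.    -0.005 -1.   ] F [-1.5 -8.   1. ] M [-1.11  0.4  -0.03] op 18.7 j6 0.19
```

View pics/w30.png

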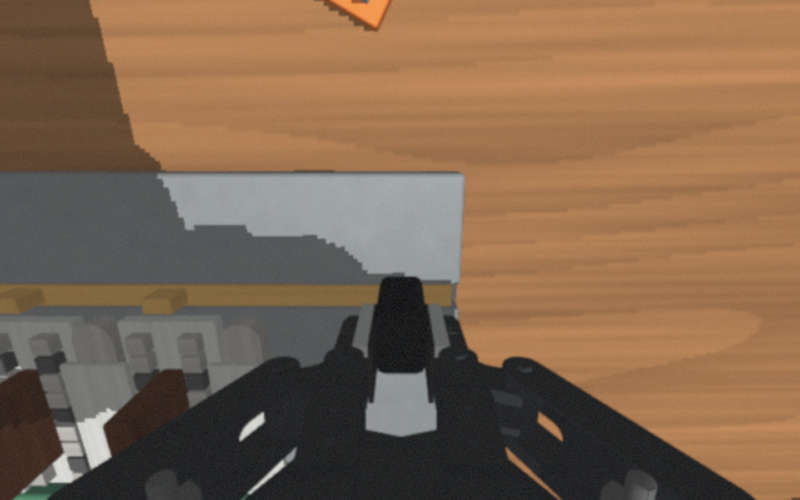

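Call:
{"fn": "apply_moves", "kwargs": {"commands": [{"offset":[0,-0.1,0],"roll":0,"gripper":0},{"offset":[0,0,0],"roll":0,"gripper":0.35},{"offset":[0,0,0],"roll":0,"gripper":0.5},{"offset":[0,0,-0.5],"roll":0,"gripper":0.5},{"offset":[0,0,-1],"roll":0,"gripper":0.5}]}}

```text
time_s: 40.55
ee_pos: [527.3, 160.2, 99.7]
eef_rot: [-0.002, 0.008, 1.0, -0.0]
wrist_force: [0.6, -0.0, 0.2]
opening: 42.7
```

Call:
{"fn": "apply_moves", "kwargs": {"commands": [{"offset":[-0.16,-1,-1],"roll":0,"gripper":0.5},{"offset":[-0.16,-1,-1],"roll":0,"gripper":0.5},{"offset":[-0.16,-1,-1],"roll":0,"gripper":0.5},{"offset":[-0.16,-1,-1],"roll":0,"gripper":0.5},{"offset":[-0.16,-1,0],"roll":0,"gripper":0.5}]}}

```text
time_s: 41.05
ee_pos: [549.8, 34.0, 207.4]
eef_rot: [0.005, 0.008, 1.0, -0.0]
wrist_force: [-0.1, -0.1, 0.1]
opening: 42.5
```

Call:
{"fn": "apply_moves", "kwargs": {"commands": [{"offset":[-0.17,-1,0],"roll":0,"gripper":0.5},{"offset":[-0.17,-1,0],"roll":0,"gripper":0.5},{"offset":[-0.17,-1,0],"roll":0,"gripper":0.5},{"offset":[-0.17,-1,0],"roll":0,"gripper":0.5},{"offset":[-0.17,-1,0],"roll":0,"gripper":0.5}]}}

```text
time_s: 41.55
ee_pos: [566.8, -91.4, 202.4]
eef_rot: [0.001, 0.008, 1.0, -0.0]
wrist_force: [-0.9, -0.3, 1.2]
opening: 42.8
```

```bash
python3 - <<'E'
from h import *
S,Rm=st()
s=snap("wrist","w31",None,1.25);np.save("s.npy",s,allow_pickle=True)
E
```

```text
t 41.55 pos [566.8 -91.4 202.4] yaw_y 89.12 z [ 0.002 -0.    -1.   ] F [-0.9 -0.3  1.2] M [-0.02  0.01 -0.05] op 42.8 j6 -0.26
```

View pics/w31.png

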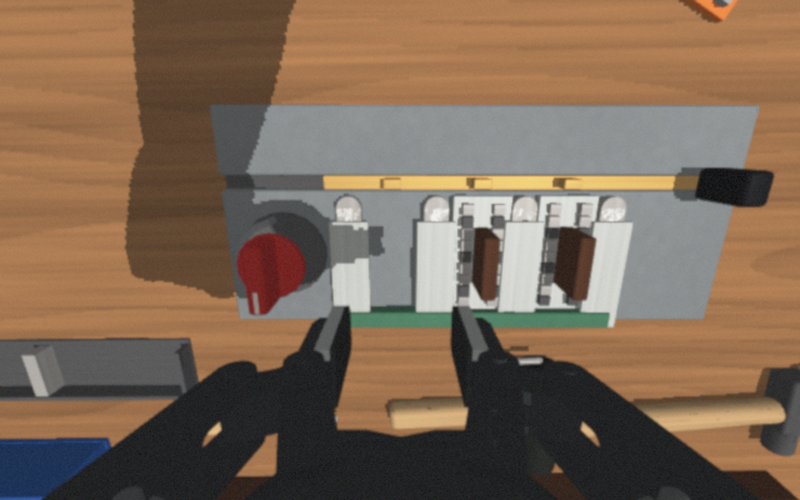

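Both carriers are home and the lugs at (480,183) and (567,183) stand behind them. Next I lock the knob.

Call:
{"fn": "apply_moves", "kwargs": {"commands": [{"offset":[-0.13,-0.79,0.2],"roll":0,"gripper":0.5},{"offset":[-0.13,-0.79,0.4],"roll":0,"gripper":0.5},{"offset":[-0.13,-0.79,0.4],"roll":0,"gripper":0.5},{"offset":[-0.13,-0.79,0.4],"roll":0,"gripper":0.5},{"offset":[-0.13,-0.78,0.1],"roll":0,"gripper":0.5}]}}

```text
time_s: 42.1
ee_pos: [580.3, -190.1, 161.7]
eef_rot: [-0.001, 0.008, 1.0, 0.001]
wrist_force: [0.2, 0.3, -0.2]
opening: 42.4
```

```bash
python3 - <<'E'
from h import *
S,Rm=st()
s=snap("wrist","w32",None,1.25);np.save("s.npy",s,allow_pickle=True)
E
```

```text
t 42.1 pos [ 580.3 -190.1  161.7] yaw_y 89.11 z [-0.002  0.001 -1.   ] F [ 0.2  0.3 -0.2] M [-0.   -0.03  0.04] op 42.4 j6 -0.41
```

View pics/w32.png

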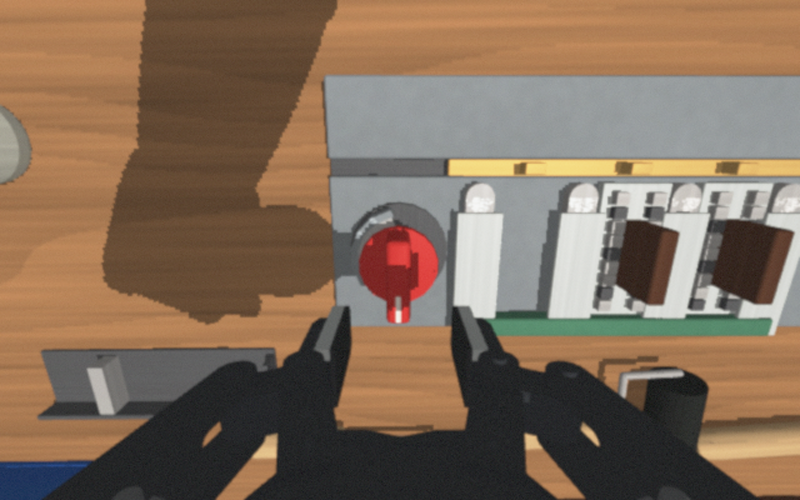

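Call:
{"fn": "apply_moves", "kwargs": {"commands": [{"offset":[0,0,0.6],"roll":0,"gripper":0.5},{"offset":[0,0,0.8],"roll":0,"gripper":0.5},{"offset":[0,0,0.8],"roll":0,"gripper":0.5},{"offset":[0,0,0.6],"roll":0,"gripper":0.5},{"offset":[0,0,0.3],"roll":0,"gripper":0.4}]}}

```text
time_s: 42.65
ee_pos: [579.6, -188.2, 83.3]
eef_rot: [-0.002, 0.008, 1.0, 0.001]
wrist_force: [-0.5, -0.5, -0.6]
opening: 34.3
```

Call:
{"fn": "apply_moves", "kwargs": {"commands": [{"offset":[0,0,0],"roll":0,"gripper":0},{"offset":[0,0,0],"roll":0,"gripper":0},{"offset":[0,0,0],"roll":0,"gripper":0},{"offset":[0,0,0],"roll":0,"gripper":0},{"offset":[0,0,0],"roll":0,"gripper":0}]}}

```text
time_s: 43.15
ee_pos: [579.9, -191.3, 84.9]
eef_rot: [-0.001, 0.009, 1.0, -0.002]
wrist_force: [-0.6, -5.5, -6.6]
opening: 12.7
```

```bash
python3 - <<'E'
from h import *
S,Rm=st()
s=snap("wrist","w33",None,1.25);np.save("s.npy",s,allow_pickle=True)
E
```

```text
t 43.15 pos [ 579.9 -191.3   84.9] yaw_y 89.02 z [-0.003 -0.004 -1.   ] F [-0.6 -5.5 -6.6] M [-0.96  0.14 -0.02] op 12.7 j6 -0.41
```

View pics/w33.png

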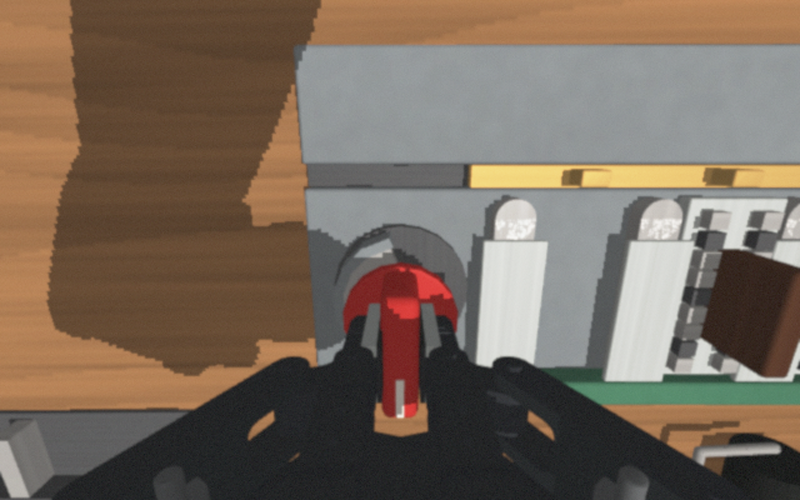

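Call:
{"fn": "apply_moves", "kwargs": {"commands": [{"offset":[0,-0.07,0.1],"roll":0,"gripper":0},{"offset":[0,0,0.1],"roll":0,"gripper":0},{"offset":[0,0,0.1],"roll":0,"gripper":0},{"offset":[0,0,0.08],"roll":0,"gripper":0},{"offset":[0,0,0],"roll":0,"gripper":0}], "newtons": 80}}

```text
time_s: 43.7
ee_pos: [580.0, -191.4, 77.8]
eef_rot: [-0.001, 0.008, 1.0, -0.001]
wrist_force: [-6.4, -2.5, 4.3]
opening: 12.6
```

```bash
python3 - <<'E'
from h import *
S,Rm=st()
E
```

```text
t 43.7 pos [ 580.  -191.4   77.8] yaw_y 89.08 z [-0.001 -0.001 -1.   ] F [-6.4 -2.5  4.3] M [-0.17  1.38  0.07] op 12.6 j6 -0.41
```

Call:
{"fn": "apply_moves", "kwargs": {"commands": [{"offset":[0.06,0,0.1],"roll":0,"gripper":0},{"offset":[0,0,0.08],"roll":0,"gripper":0},{"offset":[0,0,0],"roll":0,"gripper":0},{"offset":[0,0,0],"roll":0,"gripper":0},{"offset":[0,0,0],"roll":0,"gripper":0}]}}

```text
time_s: 44.2
ee_pos: [579.8, -191.4, 74.8]
eef_rot: [0.001, 0.008, 1.0, -0.001]
wrist_force: [-5.7, -0.9, 6.6]
opening: 12.7
```

```bash
python3 - <<'E'
from h import *
S,Rm=st()
E
```

```text
t 44.2 pos [ 579.8 -191.4   74.8] yaw_y 89.1 z [ 0.002 -0.002 -1.   ] F [-5.7 -0.9  6.6] M [ 0.04  1.11 -0.03] op 12.7 j6 -0.41
```

Call:
{"fn": "apply_moves", "kwargs": {"commands": [{"offset":[0,0,0.04],"roll":0.5,"gripper":0},{"offset":[0,0,0],"roll":0.7,"gripper":0},{"offset":[0,0,0],"roll":0.7,"gripper":0},{"offset":[0,0,0],"roll":0.7,"gripper":0},{"offset":[0,0,0],"roll":0.7,"gripper":0}]}}

```text
time_s: 44.7
ee_pos: [580.0, -191.0, 74.8]
eef_rot: [0.001, 0.181, 0.984, -0.0]
wrist_force: [-5.7, 1.3, 9.6]
opening: 12.5
```

```bash
python3 - <<'E'
from h import *
S,Rm=st()
E
```

```text
t 44.7 pos [ 580.  -191.    74.8] yaw_y 69.16 z [ 0.003 -0.001 -1.   ] F [-5.7  1.3  9.6] M [0.33 1.37 0.03] op 12.5 j6 -0.06
```

Call:
{"fn": "apply_moves", "kwargs": {"commands": [{"offset":[0,0,0],"roll":0.8,"gripper":0},{"offset":[0,0,0],"roll":0.8,"gripper":0},{"offset":[0,0,0],"roll":0.8,"gripper":0},{"offset":[0,0,0],"roll":0.8,"gripper":0},{"offset":[0,0,0],"roll":0.8,"gripper":0}]}}

```text
time_s: 45.2
ee_pos: [580.3, -190.6, 74.8]
eef_rot: [0.002, 0.381, 0.924, 0.001]
wrist_force: [-5.8, 1.6, 9.8]
opening: 12.9
```

```bash
python3 - <<'E'
from h import *
S,Rm=st()
s=snap("wrist","w34",None,1.25);np.save("s.npy",s,allow_pickle=True)
E
```

```text
t 45.2 pos [ 580.3 -190.6   74.8] yaw_y 45.15 z [ 0.003 -0.    -1.   ] F [-5.8  1.6  9.8] M [0.52 1.2  0.02] op 12.9 j6 0.36
```

View pics/w34.png

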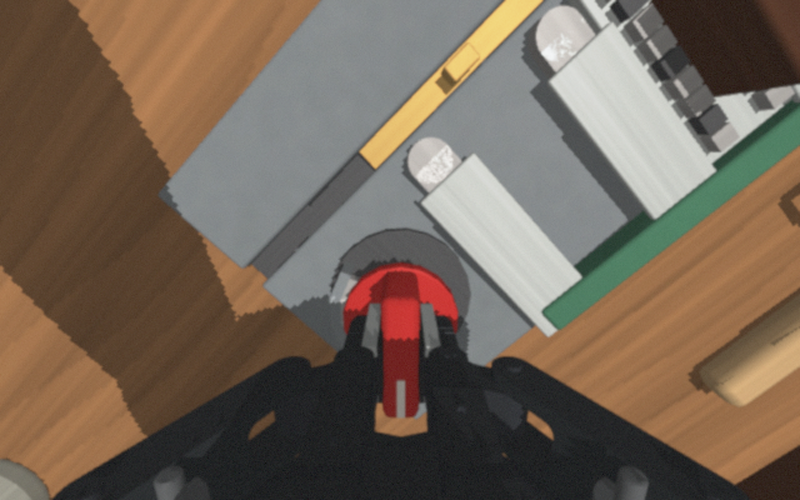

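The knob has turned 44° past the ledge without resistance. I keep turning clockwise.

Call:
{"fn": "apply_moves", "kwargs": {"commands": [{"offset":[0,0,0],"roll":1,"gripper":0},{"offset":[0,0,0],"roll":1,"gripper":0},{"offset":[0,0,0],"roll":1,"gripper":0},{"offset":[0,0,0],"roll":1,"gripper":0},{"offset":[0,0,0],"roll":1,"gripper":0}]}}

```text
time_s: 45.75
ee_pos: [581.0, -190.3, 74.8]
eef_rot: [0.002, 0.608, 0.794, 0.002]
wrist_force: [-3.5, 2.7, 9.6]
opening: 12.7
```

Call:
{"fn": "apply_moves", "kwargs": {"commands": [{"offset":[0,0,0],"roll":1,"gripper":0},{"offset":[0,0,0],"roll":1,"gripper":0},{"offset":[0,0,0],"roll":1,"gripper":0},{"offset":[0,0,0],"roll":1,"gripper":0},{"offset":[0,0,0],"roll":1,"gripper":0}]}}

```text
time_s: 46.25
ee_pos: [581.6, -190.4, 74.8]
eef_rot: [0.002, 0.793, 0.61, 0.003]
wrist_force: [-2.6, 2.3, 7.9]
opening: 12.9
```

```bash
python3 - <<'E'
from h import *
S,Rm=st()
E
```

```text
t 46.25 pos [ 581.6 -190.4   74.8] yaw_y -14.87 z [ 0.006  0.    -1.   ] F [-2.6  2.3  7.9] M [0.47 0.46 0.05] op 12.9 j6 1.4
```

Call:
{"fn": "apply_moves", "kwargs": {"commands": [{"offset":[0,0,0],"roll":1,"gripper":0},{"offset":[0,0,0],"roll":1,"gripper":0},{"offset":[0,0,0],"roll":1,"gripper":0},{"offset":[0,0,0],"roll":1,"gripper":0},{"offset":[0,0,0],"roll":1,"gripper":0}]}}

```text
time_s: 46.75
ee_pos: [582.2, -190.8, 74.8]
eef_rot: [0.002, 0.923, 0.384, 0.003]
wrist_force: [-1.0, 1.7, 6.3]
opening: 12.9
```

```bash
python3 - <<'E'
from h import *
S,Rm=st()
E
```

```text
t 46.75 pos [ 582.2 -190.8   74.8] yaw_y -44.88 z [ 0.008 -0.001 -1.   ] F [-1.   1.7  6.3] M [0.29 0.24 0.02] op 12.9 j6 1.93
```

Call:
{"fn": "apply_moves", "kwargs": {"commands": [{"offset":[0,0,0],"roll":0.5,"gripper":0},{"offset":[0,0,0],"roll":0.5,"gripper":0},{"offset":[0,0,0],"roll":0.4,"gripper":0},{"offset":[0,0,0],"roll":0.3,"gripper":0},{"offset":[0,0,0],"roll":0,"gripper":0}]}}

```text
time_s: 47.25
ee_pos: [582.3, -191.0, 74.8]
eef_rot: [0.002, 0.953, 0.302, 0.004]
wrist_force: [-0.7, 0.9, 7.0]
opening: 12.4
```

```bash
python3 - <<'E'
from h import *
S,Rm=st()
E
```

```text
t 47.25 pos [ 582.3 -191.    74.8] yaw_y -54.83 z [ 0.008 -0.001 -1.   ] F [-0.7  0.9  7. ] M [0.23 0.22 0.17] op 12.4 j6 2.1
```

Call:
{"fn": "apply_moves", "kwargs": {"commands": [{"offset":[0,0,0],"roll":0.4,"gripper":0},{"offset":[0,0,0],"roll":0,"gripper":0},{"offset":[0,0,0],"roll":0,"gripper":0},{"offset":[0,0,-0.1],"roll":0,"gripper":0},{"offset":[0,0,0],"roll":0,"gripper":0}]}}

```text
time_s: 47.75
ee_pos: [582.4, -191.0, 77.3]
eef_rot: [0.002, 0.959, 0.283, 0.003]
wrist_force: [-0.7, 0.6, 5.6]
opening: 12.7
```

```bash
python3 - <<'E'
from h import *
S,Rm=st()
E
```

```text
t 47.75 pos [ 582.4 -191.    77.3] yaw_y -57.06 z [ 0.008 -0.002 -1.   ] F [-0.7  0.6  5.6] M [0.11 0.18 0.87] op 12.7 j6 2.14
```

Call:
{"fn": "apply_moves", "kwargs": {"commands": [{"offset":[0,0,0],"roll":0,"gripper":0.2},{"offset":[0,0,0],"roll":0,"gripper":0.4},{"offset":[0,0,0],"roll":0,"gripper":0.5},{"offset":[0,0,-0.5],"roll":0,"gripper":0.5},{"offset":[0,0,-1],"roll":0,"gripper":0.5}]}}

```text
time_s: 48.25
ee_pos: [577.1, -189.9, 108.3]
eef_rot: [-0.002, 0.96, 0.281, -0.002]
wrist_force: [-0.5, 0.1, 0.6]
opening: 42.9
```

Call:
{"fn": "apply_moves", "kwargs": {"commands": [{"offset":[0,0,-1],"roll":0,"gripper":0.5},{"offset":[0,0,-1],"roll":0,"gripper":0.5},{"offset":[0,0,-1],"roll":0,"gripper":0.5},{"offset":[0,0,-1],"roll":0,"gripper":0.5},{"offset":[0,0,-1],"roll":0,"gripper":0.5}]}}

```text
time_s: 48.75
ee_pos: [579.1, -190.8, 237.3]
eef_rot: [-0.0, 0.96, 0.281, 0.0]
wrist_force: [0.7, 0.1, 0.1]
opening: 42.9
```

```bash
python3 - <<'E'
from h import *
S,Rm=st()
s=snap("wrist","w35",None,1.25);np.save("s.npy",s,allow_pickle=True)
snap("scene","sc35",(220,120,430,280),3.8)
E
```

```text
t 48.75 pos [ 579.1 -190.8  237.3] yaw_y -57.31 z [ 0.  0. -1.] F [0.7 0.1 0.1] M [-0.01 -0.02  0.02] op 42.9 j6 2.14
```

View pics/w35.png

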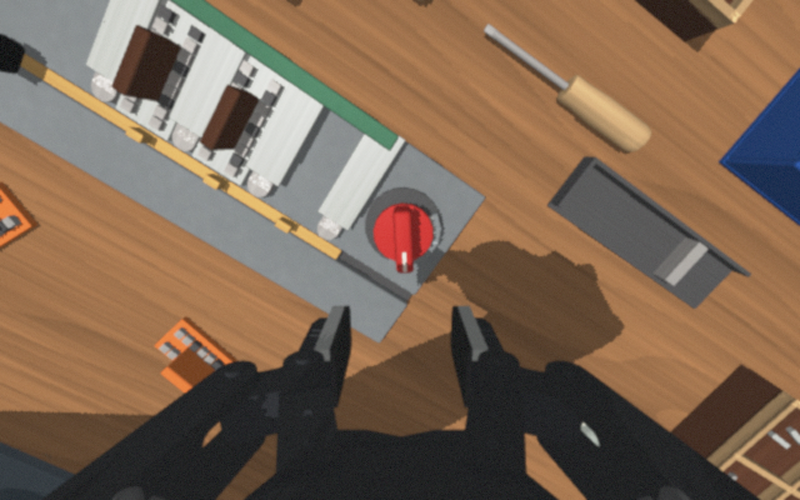

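View pics/sc35.png

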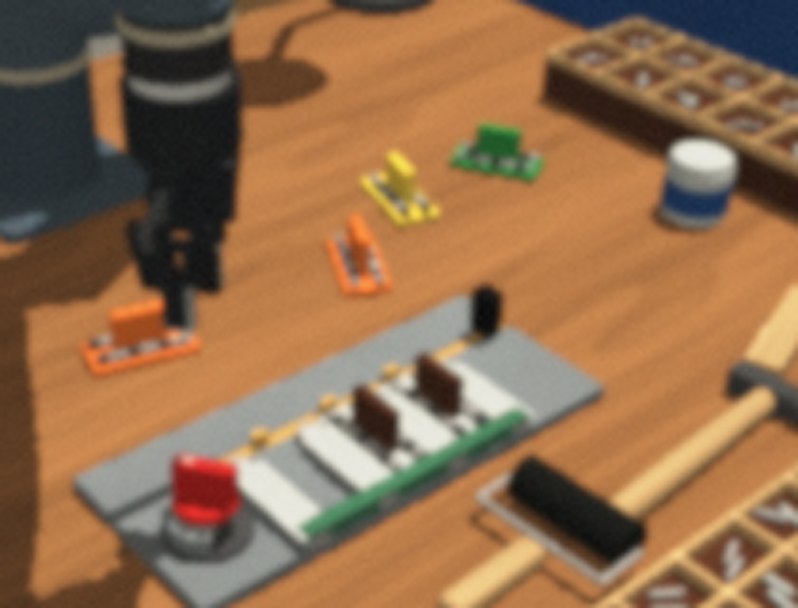

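```bash
python3 - <<'E'
from h import *
f=lambda n:cv2.resize(cv2.imread(n)[420:608,120:270],(266,334))
cv2.imwrite("pics/cmp2.png",np.hstack([f("pics/sc1.png"),f("pics/sc2.png"),f("pics/sc35.png")]))
E
```

```text
(no output)
```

View pics/cmp2.png

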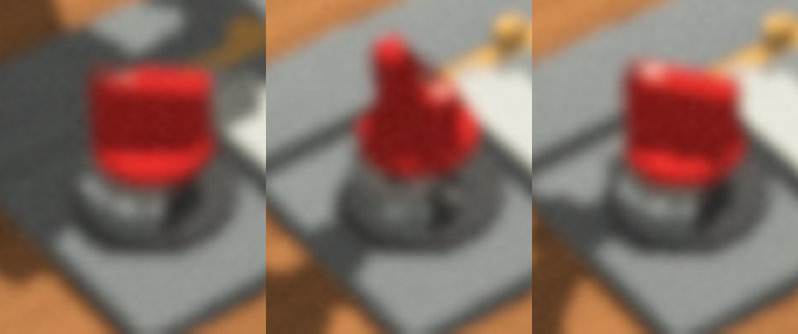

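The knob's flange edge is back at its starting height (rows 185 and 186, against 178 when it was up), so it is caught down. Handing in.

```bash
python3 - <<'E'
from h import *
S,Rm=st()
print(ctrl.job_done())
E
```

```text
t 48.85 pos [ 581.  -191.7  241.3] yaw_y -57.31 z [ 0.008 -0.003 -1.   ] F [-0.3  0.  -0.1] M [-0.05 -0.04 -0.02] op 42.5 j6 2.14
the job is handed in; nothing more can be done
None
```

The bed is loaded and locked, and I handed the job in at 48.9 s; no verdict is reported.

- **Unlocking:** I turned the red knob back until it sprang up, then slid the keeper about 36 mm to its right end stop.
- **Carriers:** Only two real carriers were on the bench, and I put them in the middle and left bays. I left the orange, yellow and green look-alikes alone. The first carrier was knocked about 42 mm back out of its bay while I was carrying the second, so I pushed it home again.
- **Locking:** I slid the keeper about 36.6 mm back to its left end stop. Then I pushed the knob down about 10 mm and turned it about 146° clockwise, until the stop pushed back at 0.87 N m.

**Last checks:**
- Both carriers met the back stop at about 13 to 15 N, and their near edges are level with the rib noses.
- The keeper lugs stand behind both carriers.
- The knob flange is at the same height as when it started locked.
- The bystanders I could see had not moved visibly; I did not measure them.
- The arm is clear, with wrist force near zero.

No check failed. The bed measured about 182 mm in x instead of the stated 172 mm, but this had no effect on the work. I could only judge the joint positions (keeper, knob, screw) from pictures, travel and forces, not read them directly.

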